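Change the spent desiccant canister under the jars of a dry box

ROBOT

A 6-joint arm with a two-finger parallel gripper is mounted at the origin on the work surface. World frame = base frame: x ahead of the robot, y to its left, z up, the work surface at z = 0. Lengths are in m, angles in rad, forces in N, time in s.
With the tool pointing down it reaches from about 0.375 to 0.9 m from the base axis. Payload 3.1 kg.
Tool frame: the origin (TCP) lies midway between the tips of the shut fingers; the grasp point (between the pads) lies 19 mm behind it (manip.grasp_offset is the distance from the TCP to the grasp point, in m); z points along the fingers, y is the line along which they close (so a half turn about z gives the same grasp; the last joint's range is limited). The gripper opens to 85 mm and grips with 20 to 120 N. Pads are 22 mm wide; open, the fingers measure 114 mm over their backs; the gripper's body (76 mm by 85 mm) begins 54 mm behind the grasp point. The pads swing forward as they close: fully open they stand 13 mm farther back than shut.
Start: joints at [1.063, 0.527, 1.433, -0, 1.181, -0.178], TCP at [0.202, 0.592, 0.231] pointing down, gripper open.
Joint ranges: [-3.08, 3.08], [-0.75, 2.2], [0.22, 2.44], [-1.43, 4.57], [0, 2.65], [-2.85, 2.85]. Speed limits (rad/s): [2.79, 2.79, 3.14, 3.14, 3.14, 3.14].

INTERFACE

Orientations are given as a unit quaternion [x, y, z, w].
In Python, from station import sensors, cams, order, manip gives the robot as it stands.
- The arm moves only by the tool move_arm, never from a script. Its argument "targets" is a list of rows, each an object of numbers: "dx", "dy", "dz": the shift along the world's x, y, z normalised to -1 to 1, where 1 is 25 mm; "rx", "ry", "rz": the turn, a rotation vector about the world's x, y, z normalised to -1 to 1, where 1 is 30 degrees. A call has exactly 10 rows; each row shifts and turns the commanded pose from where the row before left it; what a row does not reach is not made up. A row lasts 1/8 s, in which the tool goes at most 62.5 mm and 10.7 degrees, less where a joint would pass 70% of its speed; a pose out of reach is approached as far as the arm can. A call with a number of a shift or a turn outside -1 to 1 is refused whole. A call with a gripper value outside its range is refused whole. "claw" is the opening in per cent of the stroke, from 0 (shut) to 100 (fully open), set as the call begins (left out, the last holds). The fingers move at their own pace and stop on an object; "newtons" is the grip in N (left out, the last holds). Time passes only in rows, so rows that do not move let the fingers close, or fill a call up. It gives the time, the measured TCP pose, the force, the opening and the grip force at its end, in the units of the state.
- sensors.sense(): the state, without advancing time (a new reading comes with each control period).
- cams.snapshot(name): name is "scene" or "top"; returns the picture (480x640x3 uint8, red, green, blue); there is no depth.
- cams.camera_model(name): a dict with "fx", "fy", "cx", "cy" (pixels), "distortion" ([k1, k2, p1, p2, k3] as OpenCV has them; the pictures are not rectified), "extrinsics" (4x4, takes a point from world to camera coordinates). Camera axes: x right, y down, z forward; pixel columns grow to the right and rows downward; lengths in m; the calibration is good to about 2 mm. A picture is of the moment at which its call begins. camera_model takes no time and is no camera call.
- order.sign_off(): hands the job in; it is judged then, once.
The state is a dict: "t": time; "q": joint angles; "qd": joint speeds; "tau": joint torques, N m; "tcp_pos": TCP position; "tool_rot": TCP orientation; "force": force on the tool from outside, world axes, zero at the start; "ft_torque": the same for the moment, N m; "finger_gap": opening from 0.0 (shut) to 1.0 (fully open); "gripper_force": force on a finger pad.
Only numpy, scipy, OpenCV 4.12 (cv2) and the standard library are available. Lean on these libraries where they do the work, as an engineer would, in place of code of your own. Each camera call takes 0.05 s, during which the arm holds its last target. There are 200 camera calls.

TASK

The desiccant in the open dry box is used up: set the two reagent jars and then the wire shelf aside, standing on the blue bench mat, lift the green canister out and stand it in the steel drying tray, and stand the fresh orange canister in the saucer in the box. Then put the wire shelf back in the box over it, and each jar back on the shelf just where that jar stood before. Keep the jars upright all the time and leave the small porcelain crucible undisturbed.

Things in the scene. Friction and masses are not known exactly. Their poses are not given: they have to be found in the camera images.
- amber_jar_mid (a point): Loose amber glass reagent jar with a black screw cap and a paper label band: round, 55 mm across, 80 mm tall (the cap, 51 mm across, is the top 18 mm). The point is on its axis, half-way up (40 mm above its underside); z is its axis. It starts upright on the wire shelf, on one side of the shelf's handle.
- white_jar_mid (a point): Loose white plastic reagent jar with a red screw cap and a paper label band, same size and shape as the amber jar: 55 mm across, 80 mm tall. The point is on its axis, half-way up (40 mm above its underside); z is its axis. It starts upright on the wire shelf, on the other side of the handle.
- shelf_handle (a point): Centre of the grip bar of the loose wire shelf (steel grid 146 mm in x by 202 mm in y, on four 54 mm legs incl. grid; jars stand on it; 0.25 kg). The blue bar, above the grid's middle, runs along the shelf's x: 70 mm long, 10 wide, 16 high, centre 80 mm above the feet and 26 mm above the grid. The shelf stands in the box over the canister with 10 to 12 mm play all round. Axes x, y are the shelf's.
- spent_mid (a point): Loose spent desiccant canister: aluminium, with a green window on top and a green band; round, 50 mm across, 40 mm tall. The point is on its axis, half-way up (20 mm above its underside). It starts upright in the saucer on the floor of the dry box, under the wire shelf, seen through the grid.
- fresh_mid (a point): Loose fresh desiccant canister, the same size and shape, with an orange window on top and an orange band: 50 mm across, 40 mm tall. The point is on its axis, half-way up (20 mm above its underside). It starts upright on a white ceramic tile 8 mm thick.
- dry_box: The open dry box, fixed to the bench, its lid taken off: clear walls with a black gasket rim and a white floor. Outside 178 mm (its x) by 236 mm (its y) and 66 mm high, walls 5 mm, floor 6 mm thick. Origin: centre of its underside; x and y are the box's, z up.
- saucer: Shallow round aluminium saucer fixed to the floor of the dry box, the canister's place: inside 72 mm across, rim 3 mm thick and 6 mm high, floor 2 mm thick. Origin: centre of its underside, on the upper side of the box floor.
- bench_mat: Blue bench mat, fixed, 250 mm (its x) by 320 mm (its y), 3 mm thick: the side area for the jars and the shelf. Origin: centre of its underside. It lies to the left or the right of the middle, the dry box on the other side.
- drying_tray: Square open steel tray, fixed, 120 mm by 120 mm outside, 18 mm high, walls and floor 3 mm thick (a flat flange widens its rim to 134 mm): the place for the spent canister. Origin: centre of its underside.
- crucible_mid (a point): Small loose white porcelain crucible (open cup), 38 mm across its rim, 42 mm tall, standing between the drying tray and the white tile; not part of the job, to be left alone. The point is on its axis, half-way up (21 mm above its underside).

How it is judged:
On the way, in this order (a step that is already met when the one before it is completed fails the run):
1. both jars stand on the bench mat (x of amber_jar_mid in the frame of bench_mat between -0.125 and 0.125 m and y of amber_jar_mid in the frame of bench_mat between -0.16 and 0.16 m and height (world z) of each of amber_jar_mid, white_jar_mid below 0.05 m and angle between each of amber_jar_mid, white_jar_mid's own z axis and vertical below 0.12 rad and x of white_jar_mid in the frame of bench_mat between -0.125 and 0.125 m and y of white_jar_mid in the frame of bench_mat between -0.16 and 0.16 m), for 0.2 s.
2. the wire shelf stands on the bench mat too (all of step 1 and x of shelf_handle in the frame of bench_mat between -0.125 and 0.125 m and y of shelf_handle in the frame of bench_mat between -0.16 and 0.16 m and height (world z) of shelf_handle below 0.09 m and angle between shelf_handle's own z axis and vertical below 0.12 rad), for 0.2 s.
3. the spent (green) canister stands in the drying tray (horizontal distance between spent_mid and drying_tray below 0.045 m and height (world z) of spent_mid below 0.029 m and angle between spent_mid's own z axis and vertical below 0.12 rad), for 0.2 s.
4. the fresh (orange) canister stands in the saucer in the box (horizontal distance between fresh_mid and saucer below 0.0125 m and height (world z) of fresh_mid below 0.034 m and angle between fresh_mid's own z axis and vertical below 0.12 rad), for 0.2 s.
At the end, for the whole second after the job is handed in: All upright, released and at rest: green canister in the tray; orange one flat in the saucer (12.5 mm of its centre); shelf on its legs in the box (18 mm of its centre); each jar on the shelf within 15 mm of its start; crucible within 20 mm of its start (all of step 3 and all of step 4 and horizontal distance between shelf_handle and dry_box below 0.018 m and height (world z) of shelf_handle below 0.091 m and angle between shelf_handle's own z axis and vertical below 0.06 rad and distance of each of amber_jar_mid, white_jar_mid from where it was at the start of the episode below 0.015 m and angle between each of amber_jar_mid, white_jar_mid's own z axis and vertical below 0.1 rad and distance of crucible_mid from where it was at the start of the episode below 0.02 m and linear speed of each of amber_jar, white_jar, wire_shelf, spent, fresh below 0.02 m/s); the robot touches nothing.
It fails at once if a jar is tipped over (more than about 35 degrees from upright) (angle between any of amber_jar_mid, white_jar_mid's own z axis and vertical above 0.6 rad).
It fails at once if the crucible is pushed or tipped (its middle moved by more than 20 mm) (distance of crucible_mid from where it was at the start of the episode above 0.02 m).
It also fails if it takes over 141 s, if anything falls off the work surface, if the arm or the gripper's body presses on something with over 40 N, if the wrist force passes 120 N, or if a joint passes its speed limit or range.

## Working session

There is one attempt and no reset: what is moved stays moved. The work goes in short steps, Python scripts to look and compute and a tool call to move; the robot and the scene stay as the last step left them, time stands still between calls to the robot, and variables do not carry over. Pictures are saved under pics/ and viewed, at most 14 in all, crops included, and the job is handed in when it is done.

Besides the shell and the picture viewer there is one more tool, called in YAML: its name, and indented under it one key for each argument. move_arm: Moves the arm, as the interface text tells. Scaled input: -1 to 1 covers 25 mm each way for a shift and 30 degrees each way for a turn. Its arguments: {"type":"object","properties":{"targets":{"type":"array"},"claw":{"type":"number"},"newtons":{"type":"number"}},"required":["targets"]}

```bash
ls; mkdir -p pics; python3 - <<'E'
from station import sensors,cams,manip
import cv2,numpy as np
for n in("scene","top"):
    cv2.imwrite(f"pics/{n}0.png",cams.snapshot(n)[:,:,::-1])
    m=cams.camera_model(n);print(n,{k:np.round(v,4).tolist() for k,v in m.items()})
s=sensors.sense();print(s); print(manip.grasp_offset)
E
```

```text
pics
scene {'fx': 605.825, 'fy': 605.825, 'cx': 320.3623, 'cy': 233.9405, 'distortion': [-0.0538, 0.0, 0.0, 0.0, 0.0], 'extrinsics': [[-0.3035, 0.9528, 0.0003, 0.187], [0.7924, 0.2525, -0.5553, -0.3844], [-0.5292, -0.1683, -0.8317, 1.4605], [0.0, 0.0, 0.0, 1.0]]}
top {'fx': 532.6791, 'fy': 532.6791, 'cx': 314.5812, 'cy': 234.8984, 'distortion': [-0.1238, 0.0, 0.0, 0.0, 0.0], 'extrinsics': [[-0.0281, -0.9995, 0.0113, 0.0145], [-0.9932, 0.0267, -0.1132, 0.5601], [0.1129, -0.0144, -0.9935, 1.1334], [0.0, 0.0, 0.0, 1.0]]}
{'t': 0.1, 'q': array([ 1.06351168e+00,  5.28379590e-01,  1.43376400e+00, -1.74339512e-05,
        1.18140418e+00, -1.78491098e-01]), 'qd': array([-0.00022236, -0.00161082, -0.00503895, -0.0020129 ,  0.0008127 ,
        0.00053863]), 'tau': array([-5.24402531e-04, -4.43304884e+01, -1.78585070e+01, -2.50762887e-04,
        3.88108136e-03, -1.26951156e-05]), 'tcp_pos': array([0.20146919, 0.59096218, 0.23043078]), 'tool_rot': array([ 1.63653916e-01,  9.86517329e-01, -9.23363790e-04, -3.21071671e-04]), 'force': array([ 0.67760484, -0.04550278,  0.12113961]), 'ft_torque': array([ 0.00502089, -0.00041948,  0.02668667]), 'gripper_force': 0.0, 'finger_gap': 1.0008111932808101}
0.0187
```

View pics/top0.png

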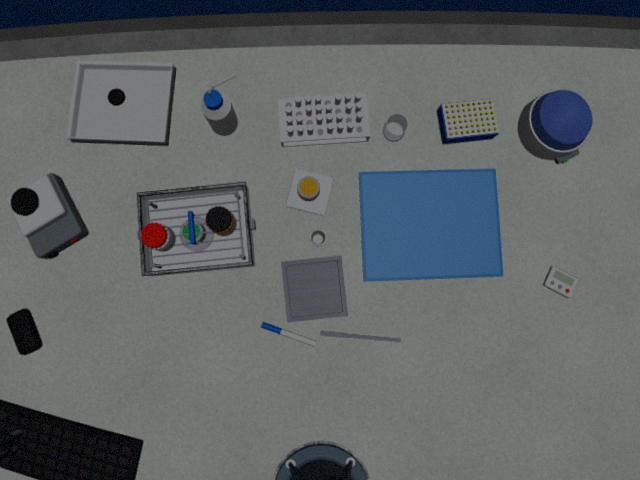

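View pics/scene0.png

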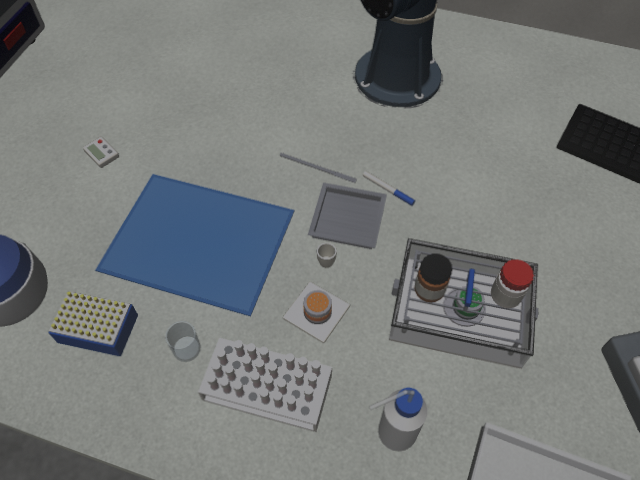

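The top view shows the box with the red-capped jar (154,236), blue bar (192,229), black-capped jar (219,221), green canister (192,233). It also shows the tile and orange canister (308,188), crucible (318,238), tray (314,288) and mat (360-500,170-280). The scene view shows the same layout from the far side.

```bash
cat > h.py <<'E'
import cv2,numpy as np
from station import cams,sensors
def ray(n,uv):
    m=cams.camera_model(n);K=np.array([[m['fx'],0,m['cx']],[0,m['fy'],m['cy']],[0,0,1]])
    E=np.array(m['extrinsics']);p=cv2.undistortPoints(np.array([[uv]],float),K,np.array(m['distortion'])).ravel()
    d=E[:3,:3].T@np.array([p[0],p[1],1]);return -E[:3,:3].T@E[:3,3],d
def onz(n,uv,z):
    o,d=ray(n,uv);return (o+d*(z-o[2])/d[2])[:2]
def proj(n,P):
    m=cams.camera_model(n);K=np.array([[m['fx'],0,m['cx']],[0,m['fy'],m['cy']],[0,0,1]]);E=np.array(m['extrinsics'])
    return cv2.projectPoints(np.array([P],float),cv2.Rodrigues(E[:3,:3])[0],E[:3,3],K,np.array(m['distortion']))[0].ravel()
def blob(img,lo,hi,roi):
    x0,y0,x1,y1=roi;h=cv2.cvtColor(img[y0:y1,x0:x1],cv2.COLOR_RGB2HSV)
    m=cv2.inRange(h,np.array(lo),np.array(hi))
    c=max(cv2.findContours(m,cv2.RETR_EXTERNAL,cv2.CHAIN_APPROX_NONE)[0],key=cv2.contourArea)
    c=cv2.convexHull(c);M=cv2.moments(c)
    return np.array([M['m10']/M['m00']+x0,M['m01']/M['m00']+y0]),c.reshape(-1,2)+[x0,y0]
def rect(n,c,z):
    P=np.array([onz(n,p,z) for p in c],np.float32)*1000
    (x,y),(w,h),a=cv2.minAreaRect(P);return np.round([x,y,w,h,a],1)
def state():
    s=sensors.sense();q=s['tool_rot'];from scipy.spatial.transform import Rotation as R
    M=R.from_quat(q).as_matrix()
    print('t',round(s['t'],2),'tcp',np.round(s['tcp_pos']*1000,1),'yaw_y',round(np.degrees(np.arctan2(M[1,1],M[0,1])),1),'z',np.round(M[:,2],3),'gap',round(s['finger_gap'],3),'gf',round(s['gripper_force'],1),'F',np.round(s['force'],1),'q',np.round(s['q'],2))
E
python3 - <<'E'
from h import *
T=cv2.imread('pics/top0.png')[:,:,::-1].copy();S=cv2.imread('pics/scene0.png')[:,:,::-1].copy()
items={'red':((0,150,90),(8,255,255),(135,215,172,255),(490,250,545,300),.131),
'black':((0,0,0),(180,255,38),(202,203,238,238),(412,250,458,290),.131),
'bar':((105,150,50),(125,255,255),(180,203,204,250),(455,262,485,310),.086),
'green':((60,120,40),(90,255,255),(175,215,212,250),(445,275,490,320),.048),
'orange':((10,150,90),(25,255,255),(290,170,328,205),(295,285,340,325),.048),
'mat':((100,120,40),(115,255,255),(350,160,510,290),(90,170,300,315),.003)}
for k,(lo,hi,rt,rs,z) in items.items():
    ct,c=blob(T,lo,hi,rt);cs,c2=blob(S,lo,hi,rs)
    print(k,ct.round(1),'top',(onz('top',ct,z)*1000).round(1),'scene',cs.round(1),(onz('scene',cs,z)*1000).round(1),'rectT',rect('top',c,z),'rectS',rect('scene',c2,z))
for k,P,z in (('tray',[(281,261),(342,256),(348,317),(287,322)],.018),('box',[(138,192),(246,183),(254,266),(142,275)],.066)):
    Q=np.array([onz('top',p,z) for p in P])*1000;print(k,Q.round(0).tolist(),Q.mean(0).round(1))
print('cruc',onz('top',(318,237),.03)*1000,onz('scene',(326,253),.03)*1000)
v=[cv2.resize(T[175:285,125:265],None,fx=4,fy=4),cv2.resize(S[235:370,380:550],(560,440))]
cv2.imwrite('pics/z.png',np.vstack(v)[:,:,::-1][:880]) if 0 else cv2.imwrite('pics/z.png',cv2.resize(T[160:330,125:355],(800,591),interpolation=cv2.INTER_CUBIC)[:,:,::-1])
state()
E
```

```text
red [152.9 234.9] top [557.8 326.5] scene [517.4 272.9] [555.3 325. ] rectT [5.577e+02 3.263e+02 4.870e+01 4.940e+01 2.000e-01] rectS [554.7 325.2  50.   50.1  20.7]
black [218.4 219.1] top [586.1 192.9] scene [435.4 268.9] [589.1 192.5] rectT [586.4 192.8  50.5  49.   54.9] rectS [588.8 192.7  54.1  51.7  17.6]
bar [191. 227.] top [577.7 258.4] scene [469.7 286.6] [577.7 257.7] rectT [577.8 258.6  68.2  10.7   2.4] rectS [576.4 257.8  66.6   8.1   4.2]
green [185.4 229.7] top [577.2 279.1] scene [476.  296.7] [571.5 276. ] rectT [577.7 279.8  13.3  15.3  88.5] rectS [571.5 275.9  13.4  14.2   9.5]
orange [308.  186.5] top [664.9  10.6] scene [317.  301.6] [666.2   9.6] rectT [665.   10.6  34.9  33.3  88.5] rectS [665.8   9.6  33.6  35.3  17.7]
mat [429.6 224.4] top [ 580.5 -262.6] scene [197.7 243.5] [ 593.7 -260. ] rectT [ 5.825e+02 -2.653e+02  2.487e+02  3.186e+02  2.000e-01] rectS [ 5.848e+02 -2.656e+02  2.485e+02  3.187e+02  3.000e-01]
tray [[506.0, 74.0], [513.0, -60.0], [379.0, -69.0], [372.0, 64.0]] [442.8   2.3]
box [[660.0, 379.0], [673.0, 144.0], [494.0, 129.0], [480.0, 369.0]] [576.7 255.3]
cruc [555.62733923  -8.32193333] [554.27790922  -8.53801971]
t 0.1 tcp [201.5 591.  230.4] yaw_y 71.2 z [-0.001 -0.002 -1.   ] gap 1.001 gf 0.0 F [ 0.7 -0.   0.1] q [ 1.06  0.53  1.43 -0.    1.18 -0.18]
```

View pics/z.png

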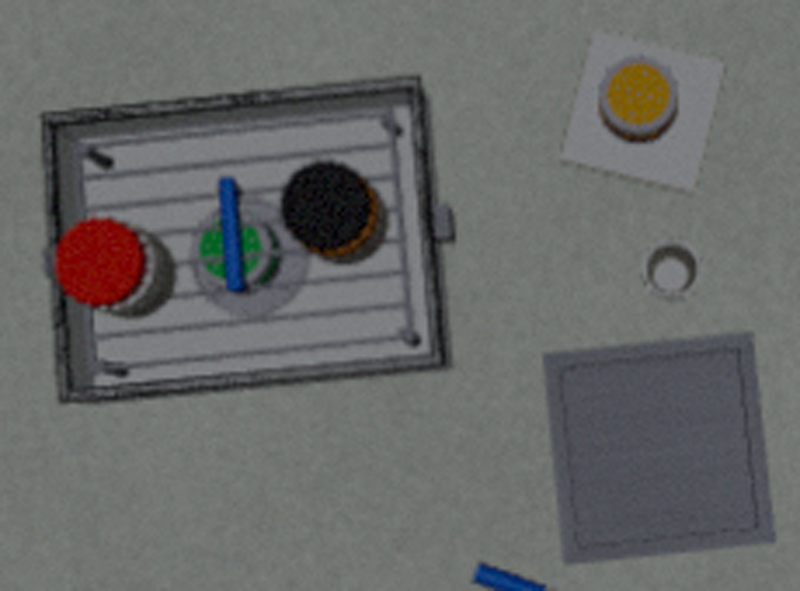

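move_arm:
  targets:
    - {"dx": 0.94,"dy": -0.71,"rz": -0.227}
    - {"dx": 0.94,"dy": -0.71,"rz": -0.227}
    - {"dx": 0.94,"dy": -0.71,"rz": -0.227}
    - {"dx": 0.94,"dy": -0.71,"rz": -0.227}
    - {"dx": 0.94,"dy": -0.71,"rz": -0.227}
    - {"dx": 0.94,"dy": -0.71,"rz": -0.227}
    - {"dx": 0.94,"dy": -0.71,"rz": -0.227}
    - {"dx": 0.94,"dy": -0.71,"rz": -0.227}
    - {"dx": 0.94,"dy": -0.71,"rz": -0.227}
    - {"dx": 0.94,"dy": -0.71,"rz": -0.227}
  claw: 100
  newtons: 40

```text
schema error: expected keys dx, dy, dz, rx, ry, rz
```

move_arm:
  targets:
    - {"dx": 0.94,"dy": -0.71}
    - {"dx": 0.94,"dy": -0.71}
    - {"dx": 0.94,"dy": -0.71}
    - {"dx": 0.94,"dy": -0.71}
    - {"dx": 0.94,"dy": -0.71}
    - {"dz": -0.8}
    - {"dz": -0.8}
    - {"dx": 0}
    - {"dx": 0}
    - {"dx": 0}

```text
schema error: expected keys dx, dy, dz, rx, ry, rz
```

```bash
python3 -c "
from h import *
state()"
```

```text
t 0.1 tcp [201.5 591.  230.4] yaw_y 71.2 z [-0.001 -0.002 -1.   ] gap 1.001 gf 0.0 F [ 0.7 -0.   0.1] q [ 1.06  0.53  1.43 -0.    1.18 -0.18]
```

All six keys are required, so I'll resend with full rows.

move_arm:
  targets:
    - {"dx": 0.94,"dy": -0.71,"dz": 0,"rx": 0,"ry": 0,"rz": -0.227}
    - {"dx": 0.94,"dy": -0.71,"dz": 0,"rx": 0,"ry": 0,"rz": -0.227}
    - {"dx": 0.94,"dy": -0.71,"dz": 0,"rx": 0,"ry": 0,"rz": -0.227}
    - {"dx": 0.94,"dy": -0.71,"dz": 0,"rx": 0,"ry": 0,"rz": -0.227}
    - {"dx": 0.94,"dy": -0.71,"dz": 0,"rx": 0,"ry": 0,"rz": -0.227}
    - {"dx": 0.94,"dy": -0.71,"dz": 0,"rx": 0,"ry": 0,"rz": -0.227}
    - {"dx": 0.94,"dy": -0.71,"dz": 0,"rx": 0,"ry": 0,"rz": -0.227}
    - {"dx": 0.94,"dy": -0.71,"dz": 0,"rx": 0,"ry": 0,"rz": -0.227}
    - {"dx": 0.94,"dy": -0.71,"dz": 0,"rx": 0,"ry": 0,"rz": -0.227}
    - {"dx": 0.94,"dy": -0.71,"dz": 0,"rx": 0,"ry": 0,"rz": -0.227}
  claw: 100
  newtons: 40

```text
t: 1.35
tcp_pos: [0.4372, 0.4132, 0.2308]
tool_rot: [0.689, 0.724, -0.001, -0.0]
force: [1.0, -0.6, 0.7]
finger_gap: 1.004
gripper_force: 0.0
```

move_arm:
  targets:
    - {"dx": 0.94,"dy": -0.71,"dz": 0,"rx": 0,"ry": 0,"rz": 0}
    - {"dx": 0.94,"dy": -0.71,"dz": 0,"rx": 0,"ry": 0,"rz": 0}
    - {"dx": 0.94,"dy": -0.71,"dz": 0,"rx": 0,"ry": 0,"rz": 0}
    - {"dx": 0.94,"dy": -0.71,"dz": 0,"rx": 0,"ry": 0,"rz": 0}
    - {"dx": 0.94,"dy": -0.71,"dz": 0,"rx": 0,"ry": 0,"rz": 0}
    - {"dx": 0,"dy": 0,"dz": -0.8,"rx": 0,"ry": 0,"rz": 0}
    - {"dx": 0,"dy": 0,"dz": -0.8,"rx": 0,"ry": 0,"rz": 0}
    - {"dx": 0,"dy": 0,"dz": 0,"rx": 0,"ry": 0,"rz": 0}
    - {"dx": 0,"dy": 0,"dz": 0,"rx": 0,"ry": 0,"rz": 0}
    - {"dx": 0,"dy": 0,"dz": 0,"rx": 0,"ry": 0,"rz": 0}

```text
t: 2.6
tcp_pos: [0.5548, 0.3257, 0.1923]
tool_rot: [0.688, 0.726, 0.001, 0.0]
force: [0.1, 0.2, 0.5]
finger_gap: 0.998
gripper_force: 0.0
```

```bash
python3 -c "
from h import *
state()
cv2.imwrite('pics/a.png',cams.snapshot('scene')[180:400,330:600,::-1])"
```

```text
t 2.6 tcp [554.8 325.7 192.3] yaw_y 3.1 z [ 0.002  0.001 -1.   ] gap 0.998 gf 0.0 F [0.1 0.2 0.5] q [ 0.36  0.59  1.42 -0.    1.12  0.3 ]
```

View pics/a.png

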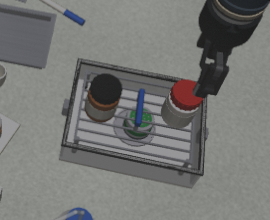

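The crop shows the gripper straddling the red-capped jar from above. Tracking is good, so I'll descend, close and lift.

move_arm:
  targets:
    - {"dx": 0.06,"dy": 0,"dz": -0.7,"rx": 0,"ry": 0,"rz": 0}
    - {"dx": 0,"dy": 0,"dz": -0.7,"rx": 0,"ry": 0,"rz": 0}
    - {"dx": 0,"dy": 0,"dz": -0.7,"rx": 0,"ry": 0,"rz": 0}
    - {"dx": 0,"dy": 0,"dz": -0.7,"rx": 0,"ry": 0,"rz": 0}
    - {"dx": 0,"dy": 0,"dz": -0.7,"rx": 0,"ry": 0,"rz": 0}
    - {"dx": 0,"dy": 0,"dz": -0.6,"rx": 0,"ry": 0,"rz": 0}
    - {"dx": 0,"dy": 0,"dz": -0.4,"rx": 0,"ry": 0,"rz": 0}
    - {"dx": 0,"dy": 0,"dz": 0,"rx": 0,"ry": 0,"rz": 0}
    - {"dx": 0,"dy": 0,"dz": 0,"rx": 0,"ry": 0,"rz": 0}
    - {"dx": 0,"dy": 0,"dz": 0,"rx": 0,"ry": 0,"rz": 0}

```text
t: 3.9
tcp_pos: [0.5563, 0.3255, 0.0796]
tool_rot: [0.688, 0.726, 0.001, 0.0]
force: [0.6, 0.7, 0.4]
finger_gap: 1.002
gripper_force: 0.0
```

move_arm:
  targets:
    - {"dx": 0,"dy": 0,"dz": 0,"rx": 0,"ry": 0,"rz": 0}
    - {"dx": 0,"dy": 0,"dz": 0,"rx": 0,"ry": 0,"rz": 0}
    - {"dx": 0,"dy": 0,"dz": 0,"rx": 0,"ry": 0,"rz": 0}
    - {"dx": 0,"dy": 0,"dz": 0,"rx": 0,"ry": 0,"rz": 0}
    - {"dx": 0,"dy": 0,"dz": 0,"rx": 0,"ry": 0,"rz": 0}
    - {"dx": 0,"dy": 0,"dz": 0,"rx": 0,"ry": 0,"rz": 0}
    - {"dx": 0,"dy": 0,"dz": 0,"rx": 0,"ry": 0,"rz": 0}
    - {"dx": 0,"dy": 0,"dz": 0,"rx": 0,"ry": 0,"rz": 0}
    - {"dx": 0,"dy": 0,"dz": 0,"rx": 0,"ry": 0,"rz": 0}
    - {"dx": 0,"dy": 0,"dz": 0,"rx": 0,"ry": 0,"rz": 0}
  claw: 0
  newtons: 40

```text
t: 5.15
tcp_pos: [0.5562, 0.3254, 0.0795]
tool_rot: [0.688, 0.726, 0.001, 0.0]
force: [-0.3, -0.8, 5.7]
finger_gap: 0.635
gripper_force: 38.4
```

move_arm:
  targets:
    - {"dx": 0,"dy": 0,"dz": 0.6,"rx": 0,"ry": 0,"rz": 0}
    - {"dx": 0,"dy": 0,"dz": 1,"rx": 0,"ry": 0,"rz": 0}
    - {"dx": 0,"dy": 0,"dz": 1,"rx": 0,"ry": 0,"rz": 0}
    - {"dx": 0,"dy": 0,"dz": 1,"rx": 0,"ry": 0,"rz": 0}
    - {"dx": 0,"dy": 0,"dz": 0.4,"rx": 0,"ry": 0,"rz": 0}
    - {"dx": 0,"dy": -0.5,"dz": 0,"rx": 0,"ry": 0,"rz": 0}
    - {"dx": -0.03,"dy": -1,"dz": 0,"rx": 0,"ry": 0,"rz": 0}
    - {"dx": -0.03,"dy": -1,"dz": 0,"rx": 0,"ry": 0,"rz": 0}
    - {"dx": -0.03,"dy": -1,"dz": 0,"rx": 0,"ry": 0,"rz": 0}
    - {"dx": -0.03,"dy": -1,"dz": 0,"rx": 0,"ry": 0,"rz": 0}

```text
t: 6.4
tcp_pos: [0.5515, 0.2109, 0.1772]
tool_rot: [0.688, 0.726, -0.002, -0.001]
force: [0.2, -0.1, -1.5]
finger_gap: 0.637
gripper_force: 38.8
```

move_arm:
  targets:
    - {"dx": -0.03,"dy": -1,"dz": 0,"rx": 0,"ry": 0,"rz": 0}
    - {"dx": -0.03,"dy": -1,"dz": 0,"rx": 0,"ry": 0,"rz": 0}
    - {"dx": -0.03,"dy": -1,"dz": 0,"rx": 0,"ry": 0,"rz": 0}
    - {"dx": -0.03,"dy": -1,"dz": 0,"rx": 0,"ry": 0,"rz": 0}
    - {"dx": -0.03,"dy": -1,"dz": 0,"rx": 0,"ry": 0,"rz": 0}
    - {"dx": -0.03,"dy": -1,"dz": 0,"rx": 0,"ry": 0,"rz": 0}
    - {"dx": -0.03,"dy": -1,"dz": 0,"rx": 0,"ry": 0,"rz": 0}
    - {"dx": -0.03,"dy": -1,"dz": 0,"rx": 0,"ry": 0,"rz": 0}
    - {"dx": -0.03,"dy": -1,"dz": 0,"rx": 0,"ry": 0,"rz": 0}
    - {"dx": -0.03,"dy": -1,"dz": 0,"rx": 0,"ry": 0,"rz": 0}

```text
t: 7.65
tcp_pos: [0.5437, -0.0384, 0.1774]
tool_rot: [0.688, 0.726, -0.001, -0.001]
force: [0.8, -0.3, -2.0]
finger_gap: 0.637
gripper_force: 38.8
```

move_arm:
  targets:
    - {"dx": -0.03,"dy": -1,"dz": 0,"rx": 0,"ry": 0,"rz": 0}
    - {"dx": -0.03,"dy": -1,"dz": 0,"rx": 0,"ry": 0,"rz": 0}
    - {"dx": -0.03,"dy": -1,"dz": 0,"rx": 0,"ry": 0,"rz": 0}
    - {"dx": -0.03,"dy": -1,"dz": 0,"rx": 0,"ry": 0,"rz": 0}
    - {"dx": -0.03,"dy": -1,"dz": 0,"rx": 0,"ry": 0,"rz": 0}
    - {"dx": -0.03,"dy": -1,"dz": 0,"rx": 0,"ry": 0,"rz": 0}
    - {"dx": -0.03,"dy": -1,"dz": 0,"rx": 0,"ry": 0,"rz": 0}
    - {"dx": -0.03,"dy": -1,"dz": 0,"rx": 0,"ry": 0,"rz": 0}
    - {"dx": -0.03,"dy": -1,"dz": 0,"rx": 0,"ry": 0,"rz": 0}
    - {"dx": -0.03,"dy": -1,"dz": 0,"rx": 0,"ry": 0,"rz": 0}

```text
t: 8.9
tcp_pos: [0.5374, -0.2887, 0.1785]
tool_rot: [0.688, 0.726, -0.0, -0.0]
force: [0.4, -0.1, -1.5]
finger_gap: 0.634
gripper_force: 38.8
```

move_arm:
  targets:
    - {"dx": -0.03,"dy": -1,"dz": 0,"rx": 0,"ry": 0,"rz": 0}
    - {"dx": -0.03,"dy": -1,"dz": 0,"rx": 0,"ry": 0,"rz": 0}
    - {"dx": -0.03,"dy": -1,"dz": 0,"rx": 0,"ry": 0,"rz": 0}
    - {"dx": 0,"dy": -0.5,"dz": 0,"rx": 0,"ry": 0,"rz": 0}
    - {"dx": 0,"dy": 0,"dz": -0.6,"rx": 0,"ry": 0,"rz": 0}
    - {"dx": 0,"dy": 0,"dz": -0.8,"rx": 0,"ry": 0,"rz": 0}
    - {"dx": 0,"dy": 0,"dz": -0.8,"rx": 0,"ry": 0,"rz": 0}
    - {"dx": 0,"dy": 0,"dz": -0.8,"rx": 0,"ry": 0,"rz": 0}
    - {"dx": 0,"dy": 0,"dz": -0.8,"rx": 0,"ry": 0,"rz": 0}
    - {"dx": 0,"dy": 0,"dz": -0.8,"rx": 0,"ry": 0,"rz": 0}

```text
t: 10.15
tcp_pos: [0.5354, -0.3739, 0.0623]
tool_rot: [0.688, 0.726, 0.0, -0.001]
force: [0.6, -0.3, -1.6]
finger_gap: 0.635
gripper_force: 38.8
```

move_arm:
  targets:
    - {"dx": 0,"dy": 0,"dz": -0.6,"rx": 0,"ry": 0,"rz": 0}
    - {"dx": 0,"dy": 0,"dz": -0.5,"rx": 0,"ry": 0,"rz": 0}
    - {"dx": 0,"dy": 0,"dz": -0.3,"rx": 0,"ry": 0,"rz": 0}
    - {"dx": 0,"dy": 0,"dz": -0.2,"rx": 0,"ry": 0,"rz": 0}
    - {"dx": 0,"dy": 0,"dz": 0,"rx": 0,"ry": 0,"rz": 0}
    - {"dx": 0,"dy": 0,"dz": 0,"rx": 0,"ry": 0,"rz": 0}
    - {"dx": 0,"dy": 0,"dz": 0,"rx": 0,"ry": 0,"rz": 0}
    - {"dx": 0,"dy": 0,"dz": 0,"rx": 0,"ry": 0,"rz": 0}
    - {"dx": 0,"dy": 0,"dz": 0,"rx": 0,"ry": 0,"rz": 0}
    - {"dx": 0,"dy": 0,"dz": 0,"rx": 0,"ry": 0,"rz": 0}

```text
t: 11.4
tcp_pos: [0.5355, -0.3747, 0.0239]
tool_rot: [0.688, 0.726, -0.0, 0.0]
force: [-0.3, -0.7, -1.1]
finger_gap: 0.636
gripper_force: 38.8
```

move_arm:
  targets:
    - {"dx": 0,"dy": 0,"dz": 0,"rx": 0,"ry": 0,"rz": 0}
    - {"dx": 0,"dy": 0,"dz": 0,"rx": 0,"ry": 0,"rz": 0}
    - {"dx": 0,"dy": 0,"dz": 0,"rx": 0,"ry": 0,"rz": 0}
    - {"dx": 0,"dy": 0,"dz": 0,"rx": 0,"ry": 0,"rz": 0}
    - {"dx": 0,"dy": 0,"dz": 0,"rx": 0,"ry": 0,"rz": 0}
    - {"dx": 0,"dy": 0,"dz": 0.4,"rx": 0,"ry": 0,"rz": 0}
    - {"dx": 0,"dy": 0,"dz": 1,"rx": 0,"ry": 0,"rz": 0}
    - {"dx": 0,"dy": 0,"dz": 1,"rx": 0,"ry": 0,"rz": 0}
    - {"dx": 0,"dy": 0,"dz": 1,"rx": 0,"ry": 0,"rz": 0}
    - {"dx": 0,"dy": 0,"dz": 1,"rx": 0,"ry": 0,"rz": 0}
  claw: 100

```text
t: 12.65
tcp_pos: [0.5356, -0.3748, 0.1354]
tool_rot: [0.688, 0.726, -0.0, 0.0]
force: [-0.1, 0.1, 0.4]
finger_gap: 0.998
gripper_force: 0.0
```

move_arm:
  targets:
    - {"dx": 0.09,"dy": 0.5,"dz": 0.5,"rx": 0,"ry": 0,"rz": 0}
    - {"dx": 0.09,"dy": 1,"dz": 0.5,"rx": 0,"ry": 0,"rz": 0}
    - {"dx": 0.09,"dy": 1,"dz": 0.5,"rx": 0,"ry": 0,"rz": 0}
    - {"dx": 0.09,"dy": 1,"dz": 0.5,"rx": 0,"ry": 0,"rz": 0}
    - {"dx": 0.09,"dy": 1,"dz": 0,"rx": 0,"ry": 0,"rz": 0}
    - {"dx": 0.09,"dy": 1,"dz": 0,"rx": 0,"ry": 0,"rz": 0}
    - {"dx": 0.09,"dy": 1,"dz": 0,"rx": 0,"ry": 0,"rz": 0}
    - {"dx": 0.09,"dy": 1,"dz": 0,"rx": 0,"ry": 0,"rz": 0}
    - {"dx": 0.09,"dy": 1,"dz": 0,"rx": 0,"ry": 0,"rz": 0}
    - {"dx": 0.09,"dy": 1,"dz": 0,"rx": 0,"ry": 0,"rz": 0}

```text
t: 13.9
tcp_pos: [0.5576, -0.1353, 0.1831]
tool_rot: [0.688, 0.726, -0.0, -0.001]
force: [-0.6, -0.4, 0.6]
finger_gap: 1.002
gripper_force: 0.0
```

move_arm:
  targets:
    - {"dx": 0.09,"dy": 1,"dz": 0,"rx": 0,"ry": 0,"rz": 0}
    - {"dx": 0.09,"dy": 1,"dz": 0,"rx": 0,"ry": 0,"rz": 0}
    - {"dx": 0.09,"dy": 1,"dz": 0,"rx": 0,"ry": 0,"rz": 0}
    - {"dx": 0.09,"dy": 1,"dz": 0,"rx": 0,"ry": 0,"rz": 0}
    - {"dx": 0.09,"dy": 1,"dz": 0,"rx": 0,"ry": 0,"rz": 0}
    - {"dx": 0.09,"dy": 1,"dz": 0,"rx": 0,"ry": 0,"rz": 0}
    - {"dx": 0.09,"dy": 1,"dz": 0,"rx": 0,"ry": 0,"rz": 0}
    - {"dx": 0.09,"dy": 1,"dz": 0,"rx": 0,"ry": 0,"rz": 0}
    - {"dx": 0.09,"dy": 1,"dz": 0,"rx": 0,"ry": 0,"rz": 0}
    - {"dx": 0.09,"dy": 1,"dz": 0,"rx": 0,"ry": 0,"rz": 0}

```text
t: 15.15
tcp_pos: [0.5796, 0.1144, 0.183]
tool_rot: [0.688, 0.726, -0.001, -0.001]
force: [-0.7, -0.1, 1.0]
finger_gap: 1.0
gripper_force: 0.0
```

move_arm:
  targets:
    - {"dx": 0.09,"dy": 1,"dz": 0,"rx": 0,"ry": 0,"rz": 0}
    - {"dx": 0.09,"dy": 1,"dz": 0,"rx": 0,"ry": 0,"rz": 0}
    - {"dx": 0.09,"dy": 0.8,"dz": 0,"rx": 0,"ry": 0,"rz": 0}
    - {"dx": 0,"dy": 0.35,"dz": 0,"rx": 0,"ry": 0,"rz": 0}
    - {"dx": 0,"dy": 0,"dz": -0.6,"rx": 0,"ry": 0,"rz": 0}
    - {"dx": 0,"dy": 0,"dz": -0.8,"rx": 0,"ry": 0,"rz": 0}
    - {"dx": 0,"dy": 0,"dz": -0.8,"rx": 0,"ry": 0,"rz": 0}
    - {"dx": 0,"dy": 0,"dz": -0.8,"rx": 0,"ry": 0,"rz": 0}
    - {"dx": 0,"dy": 0,"dz": -0.7,"rx": 0,"ry": 0,"rz": 0}
    - {"dx": 0,"dy": 0,"dz": -0.4,"rx": 0,"ry": 0,"rz": 0}

```text
t: 16.4
tcp_pos: [0.5865, 0.1908, 0.0796]
tool_rot: [0.688, 0.725, -0.001, -0.001]
force: [-0.8, -0.3, 0.2]
finger_gap: 0.996
gripper_force: 0.0
```

move_arm:
  targets:
    - {"dx": 0,"dy": 0,"dz": 0,"rx": 0,"ry": 0,"rz": 0}
    - {"dx": 0,"dy": 0,"dz": 0,"rx": 0,"ry": 0,"rz": 0}
    - {"dx": 0,"dy": 0,"dz": 0,"rx": 0,"ry": 0,"rz": 0}
    - {"dx": 0,"dy": 0,"dz": 0,"rx": 0,"ry": 0,"rz": 0}
    - {"dx": 0,"dy": 0,"dz": 0,"rx": 0,"ry": 0,"rz": 0}
    - {"dx": 0,"dy": 0,"dz": 0,"rx": 0,"ry": 0,"rz": 0}
    - {"dx": 0,"dy": 0,"dz": 0,"rx": 0,"ry": 0,"rz": 0}
    - {"dx": 0,"dy": 0,"dz": 0,"rx": 0,"ry": 0,"rz": 0}
    - {"dx": 0,"dy": 0,"dz": 0,"rx": 0,"ry": 0,"rz": 0}
    - {"dx": 0,"dy": 0,"dz": 0,"rx": 0,"ry": 0,"rz": 0}
  claw: 0

```text
t: 17.65
tcp_pos: [0.5877, 0.1916, 0.0819]
tool_rot: [0.688, 0.726, 0.0, 0.0]
force: [-1.0, 0.4, 5.5]
finger_gap: 0.631
gripper_force: 42.3
```

move_arm:
  targets:
    - {"dx": 0,"dy": 0,"dz": 0.6,"rx": 0,"ry": 0,"rz": 0}
    - {"dx": 0,"dy": 0,"dz": 1,"rx": 0,"ry": 0,"rz": 0}
    - {"dx": 0,"dy": 0,"dz": 1,"rx": 0,"ry": 0,"rz": 0}
    - {"dx": 0,"dy": 0,"dz": 0.4,"rx": 0,"ry": 0,"rz": 0}
    - {"dx": 0.1,"dy": -0.5,"dz": 0,"rx": 0,"ry": 0,"rz": 0}
    - {"dx": 0.1,"dy": -1,"dz": 0,"rx": 0,"ry": 0,"rz": 0}
    - {"dx": 0.1,"dy": -1,"dz": 0,"rx": 0,"ry": 0,"rz": 0}
    - {"dx": 0.1,"dy": -1,"dz": 0,"rx": 0,"ry": 0,"rz": 0}
    - {"dx": 0.1,"dy": -1,"dz": 0,"rx": 0,"ry": 0,"rz": 0}
    - {"dx": 0.1,"dy": -1,"dz": 0,"rx": 0,"ry": 0,"rz": 0}

```text
t: 18.9
tcp_pos: [0.6013, 0.0523, 0.1547]
tool_rot: [0.688, 0.726, -0.001, -0.001]
force: [1.0, 0.3, -1.2]
finger_gap: 0.632
gripper_force: 42.5
```

move_arm:
  targets:
    - {"dx": 0.1,"dy": -1,"dz": 0,"rx": 0,"ry": 0,"rz": 0}
    - {"dx": 0.1,"dy": -1,"dz": 0,"rx": 0,"ry": 0,"rz": 0}
    - {"dx": 0.1,"dy": -1,"dz": 0,"rx": 0,"ry": 0,"rz": 0}
    - {"dx": 0.1,"dy": -1,"dz": 0,"rx": 0,"ry": 0,"rz": 0}
    - {"dx": 0.1,"dy": -1,"dz": 0,"rx": 0,"ry": 0,"rz": 0}
    - {"dx": 0.1,"dy": -1,"dz": 0,"rx": 0,"ry": 0,"rz": 0}
    - {"dx": 0.1,"dy": -1,"dz": 0,"rx": 0,"ry": 0,"rz": 0}
    - {"dx": 0.1,"dy": -1,"dz": 0,"rx": 0,"ry": 0,"rz": 0}
    - {"dx": 0.1,"dy": -1,"dz": 0,"rx": 0,"ry": 0,"rz": 0}
    - {"dx": 0.1,"dy": -1,"dz": 0,"rx": 0,"ry": 0,"rz": 0}

```text
t: 20.15
tcp_pos: [0.6274, -0.1977, 0.1562]
tool_rot: [0.688, 0.726, -0.0, -0.0]
force: [0.1, -0.2, -1.8]
finger_gap: 0.637
gripper_force: 42.5
```

move_arm:
  targets:
    - {"dx": 0.1,"dy": -1,"dz": 0,"rx": 0,"ry": 0,"rz": 0}
    - {"dx": 0.1,"dy": -1,"dz": 0,"rx": 0,"ry": 0,"rz": 0}
    - {"dx": 0.1,"dy": -1,"dz": 0,"rx": 0,"ry": 0,"rz": 0}
    - {"dx": 0.1,"dy": -1,"dz": 0,"rx": 0,"ry": 0,"rz": 0}
    - {"dx": 0.1,"dy": -1,"dz": 0,"rx": 0,"ry": 0,"rz": 0}
    - {"dx": 0,"dy": -1,"dz": 0,"rx": 0,"ry": 0,"rz": 0}
    - {"dx": 0,"dy": -0.8,"dz": 0,"rx": 0,"ry": 0,"rz": 0}
    - {"dx": 0,"dy": -0.36,"dz": 0,"rx": 0,"ry": 0,"rz": 0}
    - {"dx": 0,"dy": 0,"dz": -0.6,"rx": 0,"ry": 0,"rz": 0}
    - {"dx": 0,"dy": 0,"dz": -0.8,"rx": 0,"ry": 0,"rz": 0}

```text
t: 21.4
tcp_pos: [0.6398, -0.3739, 0.1203]
tool_rot: [0.688, 0.726, 0.0, -0.0]
force: [0.5, -0.2, -1.7]
finger_gap: 0.634
gripper_force: 42.5
```

move_arm:
  targets:
    - {"dx": 0,"dy": 0,"dz": -0.8,"rx": 0,"ry": 0,"rz": 0}
    - {"dx": 0,"dy": 0,"dz": -0.8,"rx": 0,"ry": 0,"rz": 0}
    - {"dx": 0,"dy": 0,"dz": -0.8,"rx": 0,"ry": 0,"rz": 0}
    - {"dx": 0,"dy": 0,"dz": -0.7,"rx": 0,"ry": 0,"rz": 0}
    - {"dx": 0,"dy": 0,"dz": -0.4,"rx": 0,"ry": 0,"rz": 0}
    - {"dx": 0,"dy": 0,"dz": -0.2,"rx": 0,"ry": 0,"rz": 0}
    - {"dx": 0,"dy": 0,"dz": 0,"rx": 0,"ry": 0,"rz": 0}
    - {"dx": 0,"dy": 0,"dz": 0,"rx": 0,"ry": 0,"rz": 0}
    - {"dx": 0,"dy": 0,"dz": 0,"rx": 0,"ry": 0,"rz": 0}
    - {"dx": 0,"dy": 0,"dz": 0,"rx": 0,"ry": 0,"rz": 0}

```text
t: 22.65
tcp_pos: [0.64, -0.3752, 0.0294]
tool_rot: [0.688, 0.726, 0.0, 0.0]
force: [-0.9, -1.1, -0.9]
finger_gap: 0.636
gripper_force: 42.5
```

move_arm:
  targets:
    - {"dx": 0,"dy": 0,"dz": -0.08,"rx": 0,"ry": 0,"rz": 0}
    - {"dx": 0,"dy": 0,"dz": -0.08,"rx": 0,"ry": 0,"rz": 0}
    - {"dx": 0,"dy": 0,"dz": 0,"rx": 0,"ry": 0,"rz": 0}
    - {"dx": 0,"dy": 0,"dz": 0,"rx": 0,"ry": 0,"rz": 0}
    - {"dx": 0,"dy": 0,"dz": 0,"rx": 0,"ry": 0,"rz": 0}
    - {"dx": 0,"dy": 0,"dz": 0,"rx": 0,"ry": 0,"rz": 0}
    - {"dx": 0,"dy": 0,"dz": 0,"rx": 0,"ry": 0,"rz": 0}
    - {"dx": 0,"dy": 0,"dz": 0,"rx": 0,"ry": 0,"rz": 0}
    - {"dx": 0,"dy": 0,"dz": 0,"rx": 0,"ry": 0,"rz": 0}
    - {"dx": 0,"dy": 0,"dz": 0,"rx": 0,"ry": 0,"rz": 0}

```text
t: 23.9
tcp_pos: [0.6398, -0.375, 0.025]
tool_rot: [0.688, 0.726, -0.0, 0.0]
force: [-1.7, 0.4, 3.8]
finger_gap: 0.631
gripper_force: 42.5
```

move_arm:
  targets:
    - {"dx": 0,"dy": 0,"dz": 0,"rx": 0,"ry": 0,"rz": 0}
    - {"dx": 0,"dy": 0,"dz": 0,"rx": 0,"ry": 0,"rz": 0}
    - {"dx": 0,"dy": 0,"dz": 0,"rx": 0,"ry": 0,"rz": 0}
    - {"dx": 0,"dy": 0,"dz": 0,"rx": 0,"ry": 0,"rz": 0}
    - {"dx": 0,"dy": 0,"dz": 0.4,"rx": 0,"ry": 0,"rz": 0}
    - {"dx": 0,"dy": 0,"dz": 1,"rx": 0,"ry": 0,"rz": 0}
    - {"dx": 0,"dy": 0,"dz": 1,"rx": 0,"ry": 0,"rz": 0}
    - {"dx": 0,"dy": 0,"dz": 1,"rx": 0,"ry": 0,"rz": 0}
    - {"dx": 0,"dy": 0,"dz": 1,"rx": 0,"ry": 0,"rz": 0}
    - {"dx": 0,"dy": 0,"dz": 1,"rx": 0,"ry": 0,"rz": 0}
  claw: 100

```text
t: 25.15
tcp_pos: [0.6399, -0.375, 0.1616]
tool_rot: [0.688, 0.726, 0.0, 0.001]
force: [-0.2, 0.7, 0.7]
finger_gap: 0.998
gripper_force: 0.0
```

move_arm:
  targets:
    - {"dx": -0.1,"dy": 0.5,"dz": 0,"rx": 0,"ry": 0,"rz": -0.3}
    - {"dx": -0.1,"dy": 1,"dz": 0,"rx": 0,"ry": 0,"rz": -0.3}
    - {"dx": -0.1,"dy": 1,"dz": 0,"rx": 0,"ry": 0,"rz": -0.3}
    - {"dx": -0.1,"dy": 1,"dz": 0,"rx": 0,"ry": 0,"rz": -0.3}
    - {"dx": -0.1,"dy": 1,"dz": 0,"rx": 0,"ry": 0,"rz": -0.3}
    - {"dx": -0.1,"dy": 1,"dz": 0,"rx": 0,"ry": 0,"rz": -0.3}
    - {"dx": -0.1,"dy": 1,"dz": 0,"rx": 0,"ry": 0,"rz": -0.3}
    - {"dx": -0.1,"dy": 1,"dz": 0,"rx": 0,"ry": 0,"rz": -0.3}
    - {"dx": -0.1,"dy": 1,"dz": 0,"rx": 0,"ry": 0,"rz": -0.3}
    - {"dx": -0.1,"dy": 1,"dz": 0,"rx": 0,"ry": 0,"rz": -0.3}

```text
t: 26.4
tcp_pos: [0.615, -0.1368, 0.1608]
tool_rot: [1.0, 0.024, 0.001, 0.0]
force: [-0.2, 0.3, -0.5]
finger_gap: 1.003
gripper_force: 0.0
```

move_arm:
  targets:
    - {"dx": -0.1,"dy": 1,"dz": 0,"rx": 0,"ry": 0,"rz": 0}
    - {"dx": -0.1,"dy": 1,"dz": 0,"rx": 0,"ry": 0,"rz": 0}
    - {"dx": -0.1,"dy": 1,"dz": 0,"rx": 0,"ry": 0,"rz": 0}
    - {"dx": -0.1,"dy": 1,"dz": 0,"rx": 0,"ry": 0,"rz": 0}
    - {"dx": -0.1,"dy": 1,"dz": 0,"rx": 0,"ry": 0,"rz": 0}
    - {"dx": -0.1,"dy": 1,"dz": 0,"rx": 0,"ry": 0,"rz": 0}
    - {"dx": -0.1,"dy": 1,"dz": 0,"rx": 0,"ry": 0,"rz": 0}
    - {"dx": -0.1,"dy": 1,"dz": 0,"rx": 0,"ry": 0,"rz": 0}
    - {"dx": -0.1,"dy": 1,"dz": 0,"rx": 0,"ry": 0,"rz": 0}
    - {"dx": -0.1,"dy": 1,"dz": 0,"rx": 0,"ry": 0,"rz": 0}

```text
t: 27.65
tcp_pos: [0.5895, 0.114, 0.16]
tool_rot: [1.0, 0.028, 0.0, -0.0]
force: [-1.0, 1.2, -0.5]
finger_gap: 1.002
gripper_force: 0.0
```

```bash
python3 -c "
from h import *
state()
T=cams.snapshot('top');S=cams.snapshot('scene')
cv2.imwrite('pics/b.png',np.hstack([T[140:330,120:520],S[150:340,80:480]])[:,:,::-1])
for n,I,lo,hi,r,z in(('top',T,(0,150,90),(8,255,255),(350,160,520,310),.074),('scene',S,(0,150,90),(8,255,255),(60,150,300,320),.074),('top',T,(105,150,50),(125,255,255),(180,203,204,250),.086),('scene',S,(105,150,50),(125,255,255),(455,262,485,310),.086)):
    c,h=blob(I,lo,hi,r);print(n,c,onz(n,c,z)*1000,rect(n,h,z))
"
```

```text
t 27.65 tcp [589.5 114.  160. ] yaw_y -86.8 z [ 0.  0. -1.] gap 1.002 gf 0.0 F [-1.   1.2 -0.5] q [0.01 0.58 1.56 0.   1.   1.52]
top [490.51482957 239.55378486] [ 535.30369953 -376.99148135] [ 536.3 -377.8   45.8   49.    23.9]
scene [148.44068561 183.40505187] [ 533.13127696 -379.7797879 ] [ 533.  -379.6   46.9   48.2   75.8]Traceback (most recent call last):
  File "<string>", line 7, in <module>
    c,h=blob(I,lo,hi,r);print(n,c,onz(n,c,z)*1000,rect(n,h,z))
        ~~~~^^^^^^^^^^^
  File "h.py", line 15, in blob
    c=max(cv2.findContours(m,cv2.RETR_EXTERNAL,cv2.CHAIN_APPROX_NONE)[0],key=cv2.contourArea)
ValueError: max() iterable argument is empty
```

View pics/b.png

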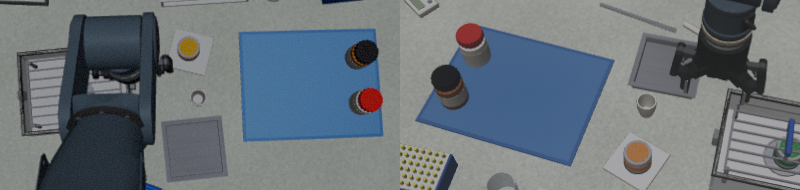

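Both jars stand on the mat (black cap at about (365,55) in the left half of the view, red at (368,100)), and the crucible is still in place. Next is the handle.

move_arm:
  targets:
    - {"dx": -0.1,"dy": 1,"dz": 0,"rx": 0,"ry": 0,"rz": 0}
    - {"dx": -0.1,"dy": 1,"dz": 0,"rx": 0,"ry": 0,"rz": 0}
    - {"dx": -0.1,"dy": 1,"dz": 0,"rx": 0,"ry": 0,"rz": 0}
    - {"dx": -0.1,"dy": 1,"dz": 0,"rx": 0,"ry": 0,"rz": 0}
    - {"dx": -0.1,"dy": 0.8,"dz": 0,"rx": 0,"ry": 0,"rz": 0}
    - {"dx": 0,"dy": 0.6,"dz": 0,"rx": 0,"ry": 0,"rz": 0}
    - {"dx": 0,"dy": 0.43,"dz": 0,"rx": 0,"ry": 0,"rz": 0}
    - {"dx": 0,"dy": 0,"dz": -0.4,"rx": 0,"ry": 0,"rz": 0}
    - {"dx": 0,"dy": 0,"dz": -0.4,"rx": 0,"ry": 0,"rz": 0}
    - {"dx": 0,"dy": 0,"dz": 0,"rx": 0,"ry": 0,"rz": 0}

```text
t: 29.0
tcp_pos: [0.5763, 0.2573, 0.1381]
tool_rot: [1.0, 0.026, -0.002, 0.0]
force: [0.5, -0.0, -0.2]
finger_gap: 0.997
gripper_force: 0.0
```

```bash
python3 -c "
from h import *
state()
S=cams.snapshot('scene')
cv2.imwrite('pics/c.png',cv2.resize(S[200:360,370:570],None,fx=3,fy=3)[:,:,::-1])
"
```

```text
t 29.0 tcp [576.3 257.3 138.1] yaw_y -87.0 z [-0.003 -0.001 -1.   ] gap 0.997 gf 0.0 F [ 0.5 -0.  -0.2] q [ 0.24  0.65  1.5  -0.    1.    1.76]
```

View pics/c.png

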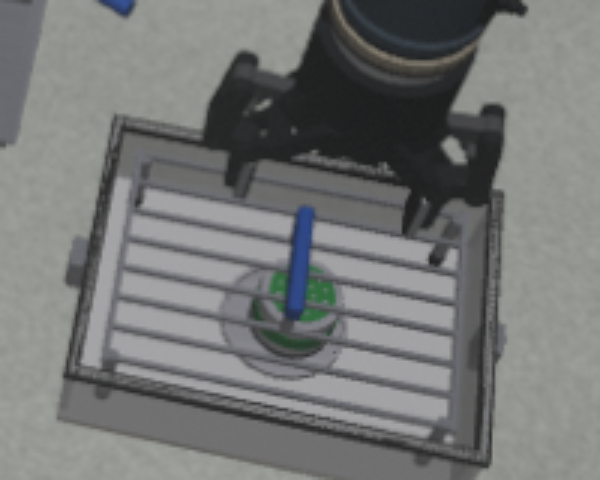

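The open fingers straddle the blue bar at about (300,260) in the crop. Going down to grip it.

move_arm:
  targets:
    - {"dx": 0.04,"dy": 0.03,"dz": -0.7,"rx": 0,"ry": 0,"rz": 0}
    - {"dx": 0,"dy": 0,"dz": -0.7,"rx": 0,"ry": 0,"rz": 0}
    - {"dx": 0,"dy": 0,"dz": -0.7,"rx": 0,"ry": 0,"rz": 0}
    - {"dx": 0,"dy": 0,"dz": -0.4,"rx": 0,"ry": 0,"rz": 0}
    - {"dx": 0,"dy": 0,"dz": -0.3,"rx": 0,"ry": 0,"rz": 0}
    - {"dx": 0,"dy": 0,"dz": 0,"rx": 0,"ry": 0,"rz": 0}
    - {"dx": 0,"dy": 0,"dz": 0,"rx": 0,"ry": 0,"rz": 0}
    - {"dx": 0,"dy": 0,"dz": 0,"rx": 0,"ry": 0,"rz": 0}
    - {"dx": 0,"dy": 0,"dz": 0,"rx": 0,"ry": 0,"rz": 0}
    - {"dx": 0,"dy": 0,"dz": 0,"rx": 0,"ry": 0,"rz": 0}

```text
t: 30.3
tcp_pos: [0.5784, 0.2591, 0.0701]
tool_rot: [1.0, 0.027, 0.0, -0.0]
force: [-1.3, 0.2, -0.2]
finger_gap: 0.998
gripper_force: 0.0
```

move_arm:
  targets:
    - {"dx": 0,"dy": 0,"dz": 0,"rx": 0,"ry": 0,"rz": 0}
    - {"dx": 0,"dy": 0,"dz": 0,"rx": 0,"ry": 0,"rz": 0}
    - {"dx": 0,"dy": 0,"dz": 0,"rx": 0,"ry": 0,"rz": 0}
    - {"dx": 0,"dy": 0,"dz": 0,"rx": 0,"ry": 0,"rz": 0}
    - {"dx": 0,"dy": 0,"dz": 0,"rx": 0,"ry": 0,"rz": 0}
    - {"dx": 0,"dy": 0,"dz": 0,"rx": 0,"ry": 0,"rz": 0}
    - {"dx": 0,"dy": 0,"dz": 0,"rx": 0,"ry": 0,"rz": 0}
    - {"dx": 0,"dy": 0,"dz": 0,"rx": 0,"ry": 0,"rz": 0}
    - {"dx": 0,"dy": 0,"dz": 0,"rx": 0,"ry": 0,"rz": 0}
    - {"dx": 0,"dy": 0,"dz": 0,"rx": 0,"ry": 0,"rz": 0}
  claw: 0
  newtons: 80

```text
t: 31.55
tcp_pos: [0.5784, 0.259, 0.07]
tool_rot: [1.0, 0.027, 0.0, -0.0]
force: [-1.3, -1.5, 3.1]
finger_gap: 0.096
gripper_force: 79.6
```

move_arm:
  targets:
    - {"dx": 0,"dy": 0,"dz": 0.4,"rx": 0,"ry": 0,"rz": 0}
    - {"dx": 0,"dy": 0,"dz": 0.8,"rx": 0,"ry": 0,"rz": 0}
    - {"dx": 0,"dy": 0,"dz": 1,"rx": 0,"ry": 0,"rz": 0}
    - {"dx": 0,"dy": 0,"dz": 1,"rx": 0,"ry": 0,"rz": 0}
    - {"dx": 0,"dy": 0,"dz": 0.8,"rx": 0,"ry": 0,"rz": 0}
    - {"dx": 0,"dy": -0.3,"dz": 0,"rx": 0,"ry": 0,"rz": 0}
    - {"dx": 0,"dy": -0.6,"dz": 0,"rx": 0,"ry": 0,"rz": 0}
    - {"dx": 0,"dy": -1,"dz": 0,"rx": 0,"ry": 0,"rz": 0}
    - {"dx": 0,"dy": -1,"dz": 0,"rx": 0,"ry": 0,"rz": 0}
    - {"dx": 0,"dy": -1,"dz": 0,"rx": 0,"ry": 0,"rz": 0}

```text
t: 32.8
tcp_pos: [0.577, 0.1595, 0.1682]
tool_rot: [1.0, 0.026, -0.002, 0.0]
force: [-0.1, -1.2, -2.7]
finger_gap: 0.097
gripper_force: 78.9
```

move_arm:
  targets:
    - {"dx": 0.02,"dy": -1,"dz": 0,"rx": 0,"ry": 0,"rz": 0}
    - {"dx": 0.02,"dy": -1,"dz": 0,"rx": 0,"ry": 0,"rz": 0}
    - {"dx": 0.02,"dy": -1,"dz": 0,"rx": 0,"ry": 0,"rz": 0}
    - {"dx": 0.02,"dy": -1,"dz": 0,"rx": 0,"ry": 0,"rz": 0}
    - {"dx": 0.02,"dy": -1,"dz": 0,"rx": 0,"ry": 0,"rz": 0}
    - {"dx": 0.02,"dy": -1,"dz": 0,"rx": 0,"ry": 0,"rz": 0}
    - {"dx": 0.02,"dy": -1,"dz": 0,"rx": 0,"ry": 0,"rz": 0}
    - {"dx": 0.02,"dy": -1,"dz": 0,"rx": 0,"ry": 0,"rz": 0}
    - {"dx": 0.02,"dy": -1,"dz": 0,"rx": 0,"ry": 0,"rz": 0}
    - {"dx": 0.02,"dy": -1,"dz": 0,"rx": 0,"ry": 0,"rz": 0}

```text
t: 34.05
tcp_pos: [0.5816, -0.09, 0.1682]
tool_rot: [1.0, 0.026, -0.002, -0.0]
force: [0.7, 1.0, -1.9]
finger_gap: 0.098
gripper_force: 78.9
```

move_arm:
  targets:
    - {"dx": 0,"dy": -1,"dz": 0,"rx": 0,"ry": 0,"rz": 0}
    - {"dx": 0,"dy": -1,"dz": 0,"rx": 0,"ry": 0,"rz": 0}
    - {"dx": 0,"dy": -1,"dz": 0,"rx": 0,"ry": 0,"rz": 0}
    - {"dx": 0,"dy": -1,"dz": 0,"rx": 0,"ry": 0,"rz": 0}
    - {"dx": 0,"dy": -0.8,"dz": 0,"rx": 0,"ry": 0,"rz": 0}
    - {"dx": 0,"dy": -0.46,"dz": 0,"rx": 0,"ry": 0,"rz": 0}
    - {"dx": 0,"dy": 0,"dz": -0.4,"rx": 0,"ry": 0,"rz": 0}
    - {"dx": 0,"dy": 0,"dz": -0.7,"rx": 0,"ry": 0,"rz": 0}
    - {"dx": 0,"dy": 0,"dz": -0.7,"rx": 0,"ry": 0,"rz": 0}
    - {"dx": 0,"dy": 0,"dz": -0.7,"rx": 0,"ry": 0,"rz": 0}

```text
t: 35.3
tcp_pos: [0.5829, -0.219, 0.1055]
tool_rot: [1.0, 0.027, -0.001, -0.0]
force: [-0.5, 0.3, -2.5]
finger_gap: 0.102
gripper_force: 78.9
```

move_arm:
  targets:
    - {"dx": 0,"dy": 0,"dz": -0.7,"rx": 0,"ry": 0,"rz": 0}
    - {"dx": 0,"dy": 0,"dz": -0.5,"rx": 0,"ry": 0,"rz": 0}
    - {"dx": 0,"dy": 0,"dz": -0.2,"rx": 0,"ry": 0,"rz": 0}
    - {"dx": 0,"dy": 0,"dz": -0.1,"rx": 0,"ry": 0,"rz": 0}
    - {"dx": 0,"dy": 0,"dz": 0,"rx": 0,"ry": 0,"rz": 0}
    - {"dx": 0,"dy": 0,"dz": 0,"rx": 0,"ry": 0,"rz": 0}
    - {"dx": 0,"dy": 0,"dz": 0,"rx": 0,"ry": 0,"rz": 0}
    - {"dx": 0,"dy": 0,"dz": 0,"rx": 0,"ry": 0,"rz": 0}
    - {"dx": 0,"dy": 0,"dz": 0,"rx": 0,"ry": 0,"rz": 0}
    - {"dx": 0,"dy": 0,"dz": 0,"rx": 0,"ry": 0,"rz": 0}

```text
t: 36.55
tcp_pos: [0.5833, -0.22, 0.0698]
tool_rot: [1.0, 0.027, -0.0, 0.0]
force: [0.8, -0.4, -2.5]
finger_gap: 0.098
gripper_force: 78.9
```

move_arm:
  targets:
    - {"dx": 0,"dy": 0,"dz": -0.06,"rx": 0,"ry": 0,"rz": 0}
    - {"dx": 0,"dy": 0,"dz": -0.05,"rx": 0,"ry": 0,"rz": 0}
    - {"dx": 0,"dy": 0,"dz": 0,"rx": 0,"ry": 0,"rz": 0}
    - {"dx": 0,"dy": 0,"dz": 0,"rx": 0,"ry": 0,"rz": 0}
    - {"dx": 0,"dy": 0,"dz": 0,"rx": 0,"ry": 0,"rz": 0}
    - {"dx": 0,"dy": 0,"dz": 0,"rx": 0,"ry": 0,"rz": 0}
    - {"dx": 0,"dy": 0,"dz": 0,"rx": 0,"ry": 0,"rz": 0}
    - {"dx": 0,"dy": 0,"dz": 0,"rx": 0,"ry": 0,"rz": 0}
    - {"dx": 0,"dy": 0,"dz": 0,"rx": 0,"ry": 0,"rz": 0}
    - {"dx": 0,"dy": 0,"dz": 0,"rx": 0,"ry": 0,"rz": 0}

```text
t: 37.8
tcp_pos: [0.5833, -0.22, 0.0671]
tool_rot: [1.0, 0.027, 0.0, 0.0]
force: [0.4, -0.4, -1.4]
finger_gap: 0.099
gripper_force: 78.9
```

move_arm:
  targets:
    - {"dx": 0,"dy": 0,"dz": 0,"rx": 0,"ry": 0,"rz": 0}
    - {"dx": 0,"dy": 0,"dz": 0,"rx": 0,"ry": 0,"rz": 0}
    - {"dx": 0,"dy": 0,"dz": 0,"rx": 0,"ry": 0,"rz": 0}
    - {"dx": 0,"dy": 0,"dz": 0,"rx": 0,"ry": 0,"rz": 0}
    - {"dx": 0,"dy": 0,"dz": 0,"rx": 0,"ry": 0,"rz": 0}
    - {"dx": 0,"dy": 0,"dz": 0.6,"rx": 0,"ry": 0,"rz": 0}
    - {"dx": 0,"dy": 0,"dz": 1,"rx": 0,"ry": 0,"rz": 0}
    - {"dx": 0,"dy": 0,"dz": 1,"rx": 0,"ry": 0,"rz": 0}
    - {"dx": 0,"dy": 0,"dz": 1,"rx": 0,"ry": 0,"rz": 0}
    - {"dx": 0,"dy": 0,"dz": 0.4,"rx": 0,"ry": 0,"rz": 0}
  claw: 100

```text
t: 39.05
tcp_pos: [0.5843, -0.2205, 0.1697]
tool_rot: [1.0, 0.027, 0.002, 0.001]
force: [-0.4, 0.4, -0.8]
finger_gap: 0.999
gripper_force: 0.0
```

```bash
python3 - <<'E'
from h import *
T=cams.snapshot('top');S=cams.snapshot('scene')
for n,I,r in(('top',T,(165,205,225,265)),('scene',S,(440,265,500,335))):
    c,h=blob(I,(60,120,40),(90,255,255),r);x0,y0,w,k=cv2.boundingRect(h.astype(np.int32))
    print(n,c,onz(n,c,.048)*1000,rect(n,h,.048))
cv2.imwrite('pics/d.png',np.hstack([cv2.resize(T[175:285,130:260],(400,338)),cv2.resize(S[230:370,385:545],(386,338))])[:,:,::-1])
E
```

```text
top [190.7484127  231.02380952] [574.06357188 267.36591926] [574.1 266.8  35.1  35.2  89.8]
scene [470.4572327  297.30754717] [575.70012536 266.68674612] [575.9 266.9  34.   34.5  17.5]
```

View pics/d.png

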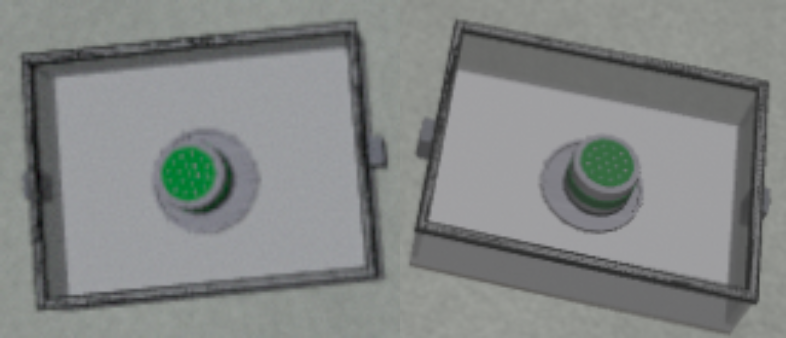

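The green canister stands alone in the saucer (left crop (188,174), right crop (607,162)), at about (575, 267) mm in the world frame. I'll go and fetch it.

move_arm:
  targets:
    - {"dx": 0,"dy": 0.5,"dz": 0,"rx": 0,"ry": 0,"rz": 0}
    - {"dx": 0,"dy": 1,"dz": 0,"rx": 0,"ry": 0,"rz": 0}
    - {"dx": 0,"dy": 1,"dz": 0,"rx": 0,"ry": 0,"rz": 0}
    - {"dx": 0,"dy": 1,"dz": 0,"rx": 0,"ry": 0,"rz": 0}
    - {"dx": 0,"dy": 1,"dz": 0,"rx": 0,"ry": 0,"rz": 0}
    - {"dx": 0,"dy": 1,"dz": 0,"rx": 0,"ry": 0,"rz": 0}
    - {"dx": -0.07,"dy": 1,"dz": 0,"rx": 0,"ry": 0,"rz": 0}
    - {"dx": -0.1,"dy": 1,"dz": 0,"rx": 0,"ry": 0,"rz": 0}
    - {"dx": -0.1,"dy": 1,"dz": 0,"rx": 0,"ry": 0,"rz": 0}
    - {"dx": -0.1,"dy": 1,"dz": 0,"rx": 0,"ry": 0,"rz": 0}

```text
t: 40.4
tcp_pos: [0.573, 0.0203, 0.1667]
tool_rot: [1.0, 0.027, -0.001, -0.0]
force: [-1.5, -0.3, 0.1]
finger_gap: 1.002
gripper_force: 0.0
```

move_arm:
  targets:
    - {"dx": 0,"dy": 1,"dz": 0,"rx": 0,"ry": 0,"rz": 0}
    - {"dx": 0,"dy": 1,"dz": 0,"rx": 0,"ry": 0,"rz": 0}
    - {"dx": 0,"dy": 1,"dz": 0,"rx": 0,"ry": 0,"rz": 0}
    - {"dx": 0,"dy": 1,"dz": 0,"rx": 0,"ry": 0,"rz": 0}
    - {"dx": 0,"dy": 1,"dz": 0,"rx": 0,"ry": 0,"rz": 0}
    - {"dx": 0,"dy": 1,"dz": 0,"rx": 0,"ry": 0,"rz": 0}
    - {"dx": 0,"dy": 1,"dz": 0,"rx": 0,"ry": 0,"rz": 0}
    - {"dx": 0,"dy": 1,"dz": 0,"rx": 0,"ry": 0,"rz": 0}
    - {"dx": 0,"dy": 1,"dz": 0,"rx": 0,"ry": 0,"rz": 0}
    - {"dx": 0,"dy": 0.7,"dz": 0,"rx": 0,"ry": 0,"rz": 0}

```text
t: 41.65
tcp_pos: [0.5725, 0.2624, 0.1666]
tool_rot: [1.0, 0.028, -0.001, 0.0]
force: [-0.4, 0.2, -1.4]
finger_gap: 1.0
gripper_force: 0.0
```

move_arm:
  targets:
    - {"dx": 0,"dy": 0.3,"dz": 0,"rx": 0,"ry": 0,"rz": 0}
    - {"dx": 0,"dy": 0,"dz": -0.5,"rx": 0,"ry": 0,"rz": 0}
    - {"dx": 0,"dy": 0,"dz": -0.8,"rx": 0,"ry": 0,"rz": 0}
    - {"dx": 0,"dy": 0,"dz": -0.8,"rx": 0,"ry": 0,"rz": 0}
    - {"dx": 0,"dy": 0,"dz": -0.8,"rx": 0,"ry": 0,"rz": 0}
    - {"dx": 0,"dy": 0,"dz": -0.8,"rx": 0,"ry": 0,"rz": 0}
    - {"dx": 0,"dy": 0,"dz": -0.4,"rx": 0,"ry": 0,"rz": 0}
    - {"dx": 0,"dy": 0,"dz": 0,"rx": 0,"ry": 0,"rz": 0}
    - {"dx": 0,"dy": 0,"dz": 0,"rx": 0,"ry": 0,"rz": 0}
    - {"dx": 0,"dy": 0,"dz": 0,"rx": 0,"ry": 0,"rz": 0}

```text
t: 42.9
tcp_pos: [0.5746, 0.2676, 0.0654]
tool_rot: [1.0, 0.027, 0.001, -0.0]
force: [1.2, -0.1, -0.1]
finger_gap: 0.998
gripper_force: 0.0
```

move_arm:
  targets:
    - {"dx": 0,"dy": 0,"dz": -0.6,"rx": 0,"ry": 0,"rz": 0}
    - {"dx": 0,"dy": 0,"dz": -0.6,"rx": 0,"ry": 0,"rz": 0}
    - {"dx": 0,"dy": 0,"dz": -0.5,"rx": 0,"ry": 0,"rz": 0}
    - {"dx": 0,"dy": 0,"dz": -0.25,"rx": 0,"ry": 0,"rz": 0}
    - {"dx": 0,"dy": 0,"dz": 0,"rx": 0,"ry": 0,"rz": 0}
    - {"dx": 0,"dy": 0,"dz": 0,"rx": 0,"ry": 0,"rz": 0}
    - {"dx": 0,"dy": 0,"dz": 0,"rx": 0,"ry": 0,"rz": 0}
    - {"dx": 0,"dy": 0,"dz": 0,"rx": 0,"ry": 0,"rz": 0}
    - {"dx": 0,"dy": 0,"dz": 0,"rx": 0,"ry": 0,"rz": 0}
    - {"dx": 0,"dy": 0,"dz": 0,"rx": 0,"ry": 0,"rz": 0}

```text
t: 44.15
tcp_pos: [0.574, 0.2675, 0.0159]
tool_rot: [1.0, 0.027, 0.0, -0.0]
force: [0.4, -0.4, 0.1]
finger_gap: 0.998
gripper_force: 0.0
```

move_arm:
  targets:
    - {"dx": 0,"dy": 0,"dz": 0,"rx": 0,"ry": 0,"rz": 0}
    - {"dx": 0,"dy": 0,"dz": 0,"rx": 0,"ry": 0,"rz": 0}
    - {"dx": 0,"dy": 0,"dz": 0,"rx": 0,"ry": 0,"rz": 0}
    - {"dx": 0,"dy": 0,"dz": 0,"rx": 0,"ry": 0,"rz": 0}
    - {"dx": 0,"dy": 0,"dz": 0,"rx": 0,"ry": 0,"rz": 0}
    - {"dx": 0,"dy": 0,"dz": 0,"rx": 0,"ry": 0,"rz": 0}
    - {"dx": 0,"dy": 0,"dz": 0,"rx": 0,"ry": 0,"rz": 0}
    - {"dx": 0,"dy": 0,"dz": 0,"rx": 0,"ry": 0,"rz": 0}
    - {"dx": 0,"dy": 0,"dz": 0,"rx": 0,"ry": 0,"rz": 0}
    - {"dx": 0,"dy": 0,"dz": 0,"rx": 0,"ry": 0,"rz": 0}
  claw: 0
  newtons: 40

```text
t: 45.4
tcp_pos: [0.5743, 0.2676, 0.016]
tool_rot: [1.0, 0.027, 0.0, -0.0]
force: [-0.5, -0.5, 4.1]
finger_gap: 0.576
gripper_force: 41.7
```

move_arm:
  targets:
    - {"dx": 0,"dy": 0,"dz": 0.6,"rx": 0,"ry": 0,"rz": 0}
    - {"dx": 0,"dy": 0,"dz": 1,"rx": 0,"ry": 0,"rz": 0}
    - {"dx": 0,"dy": 0,"dz": 1,"rx": 0,"ry": 0,"rz": 0}
    - {"dx": 0,"dy": 0,"dz": 1,"rx": 0,"ry": 0,"rz": 0}
    - {"dx": 0,"dy": 0,"dz": 0.4,"rx": 0,"ry": 0,"rz": 0}
    - {"dx": -0.3,"dy": -0.6,"dz": 0,"rx": 0,"ry": 0,"rz": 0}
    - {"dx": -0.5,"dy": -1,"dz": 0,"rx": 0,"ry": 0,"rz": 0}
    - {"dx": -0.5,"dy": -1,"dz": 0,"rx": 0,"ry": 0,"rz": 0}
    - {"dx": -0.5,"dy": -1,"dz": 0,"rx": 0,"ry": 0,"rz": 0}
    - {"dx": -0.5,"dy": -1,"dz": 0,"rx": 0,"ry": 0,"rz": 0}

```text
t: 46.65
tcp_pos: [0.514, 0.1508, 0.1145]
tool_rot: [1.0, 0.027, -0.002, 0.0]
force: [0.8, -1.2, -0.9]
finger_gap: 0.576
gripper_force: 41.6
```

move_arm:
  targets:
    - {"dx": -0.5,"dy": -1,"dz": 0,"rx": 0,"ry": 0,"rz": 0}
    - {"dx": -0.5,"dy": -1,"dz": 0,"rx": 0,"ry": 0,"rz": 0}
    - {"dx": -0.5,"dy": -1,"dz": 0,"rx": 0,"ry": 0,"rz": 0}
    - {"dx": -0.5,"dy": -1,"dz": 0,"rx": 0,"ry": 0,"rz": 0}
    - {"dx": -0.5,"dy": -1,"dz": 0,"rx": 0,"ry": 0,"rz": 0}
    - {"dx": -0.45,"dy": -0.6,"dz": 0,"rx": 0,"ry": 0,"rz": 0}
    - {"dx": 0,"dy": -0.4,"dz": 0,"rx": 0,"ry": 0,"rz": 0}
    - {"dx": 0,"dy": 0,"dz": -0.5,"rx": 0,"ry": 0,"rz": 0}
    - {"dx": 0,"dy": 0,"dz": -0.8,"rx": 0,"ry": 0,"rz": 0}
    - {"dx": 0,"dy": 0,"dz": -0.8,"rx": 0,"ry": 0,"rz": 0}

```text
t: 47.9
tcp_pos: [0.4431, 0.0029, 0.062]
tool_rot: [1.0, 0.027, 0.0, -0.0]
force: [-0.7, -0.4, -0.9]
finger_gap: 0.578
gripper_force: 41.6
```

move_arm:
  targets:
    - {"dx": 0,"dy": 0,"dz": -0.7,"rx": 0,"ry": 0,"rz": 0}
    - {"dx": 0,"dy": 0,"dz": -0.6,"rx": 0,"ry": 0,"rz": 0}
    - {"dx": 0,"dy": 0,"dz": -0.4,"rx": 0,"ry": 0,"rz": 0}
    - {"dx": 0,"dy": 0,"dz": -0.2,"rx": 0,"ry": 0,"rz": 0}
    - {"dx": 0,"dy": 0,"dz": -0.1,"rx": 0,"ry": 0,"rz": 0}
    - {"dx": 0,"dy": 0,"dz": 0,"rx": 0,"ry": 0,"rz": 0}
    - {"dx": 0,"dy": 0,"dz": 0,"rx": 0,"ry": 0,"rz": 0}
    - {"dx": 0,"dy": 0,"dz": 0,"rx": 0,"ry": 0,"rz": 0}
    - {"dx": 0,"dy": 0,"dz": 0,"rx": 0,"ry": 0,"rz": 0}
    - {"dx": 0,"dy": 0,"dz": 0,"rx": 0,"ry": 0,"rz": 0}

```text
t: 49.15
tcp_pos: [0.4428, 0.0025, 0.0134]
tool_rot: [1.0, 0.027, 0.0, 0.0]
force: [0.0, 0.0, -0.5]
finger_gap: 0.574
gripper_force: 41.6
```

move_arm:
  targets:
    - {"dx": 0,"dy": 0,"dz": -0.05,"rx": 0,"ry": 0,"rz": 0}
    - {"dx": 0,"dy": 0,"dz": 0,"rx": 0,"ry": 0,"rz": 0}
    - {"dx": 0,"dy": 0,"dz": 0,"rx": 0,"ry": 0,"rz": 0}
    - {"dx": 0,"dy": 0,"dz": 0,"rx": 0,"ry": 0,"rz": 0}
    - {"dx": 0,"dy": 0,"dz": 0,"rx": 0,"ry": 0,"rz": 0}
    - {"dx": 0,"dy": 0,"dz": 0.4,"rx": 0,"ry": 0,"rz": 0}
    - {"dx": 0,"dy": 0,"dz": 1,"rx": 0,"ry": 0,"rz": 0}
    - {"dx": 0,"dy": 0,"dz": 1,"rx": 0,"ry": 0,"rz": 0}
    - {"dx": 0,"dy": 0,"dz": 1,"rx": 0,"ry": 0,"rz": 0}
    - {"dx": 0,"dy": 0,"dz": 0.6,"rx": 0,"ry": 0,"rz": 0}
  claw: 88

```text
t: 50.4
tcp_pos: [0.4431, 0.0025, 0.1139]
tool_rot: [1.0, 0.027, 0.001, 0.0]
force: [0.2, 0.2, 0.2]
finger_gap: 0.879
gripper_force: 0.0
```

move_arm:
  targets:
    - {"dx": 0.5,"dy": 0.03,"dz": 0,"rx": 0,"ry": 0,"rz": 0}
    - {"dx": 1,"dy": 0.03,"dz": 0,"rx": 0,"ry": 0,"rz": 0}
    - {"dx": 1,"dy": 0.03,"dz": 0,"rx": 0,"ry": 0,"rz": 0}
    - {"dx": 1,"dy": 0.03,"dz": 0,"rx": 0,"ry": 0,"rz": 0}
    - {"dx": 1,"dy": 0.03,"dz": 0,"rx": 0,"ry": 0,"rz": 0}
    - {"dx": 1,"dy": 0.03,"dz": 0,"rx": 0,"ry": 0,"rz": 0}
    - {"dx": 1,"dy": 0.03,"dz": 0,"rx": 0,"ry": 0,"rz": 0}
    - {"dx": 1,"dy": 0.03,"dz": 0,"rx": 0,"ry": 0,"rz": 0}
    - {"dx": 0.9,"dy": 0.03,"dz": 0,"rx": 0,"ry": 0,"rz": 0}
    - {"dx": 0.5,"dy": 0.03,"dz": 0,"rx": 0,"ry": 0,"rz": 0}
  claw: 100

```text
t: 51.65
tcp_pos: [0.6665, 0.0101, 0.1111]
tool_rot: [1.0, 0.027, -0.0, -0.0]
force: [0.1, -0.2, -0.6]
finger_gap: 1.0
gripper_force: 0.0
```

```bash
python3 - <<'E'
from h import *
state()
T=cams.snapshot('top');S=cams.snapshot('scene')
cv2.imwrite('pics/e.png',np.hstack([cv2.resize(T[165:335,130:360],(460,340)),cv2.resize(S[170:340,240:400],(320,340))])[:,:,::-1])
E
```

```text
t 51.65 tcp [666.5  10.1 111.1] yaw_y -86.9 z [-0.  0. -1.] gap 1.0 gf 0.0 F [ 0.1 -0.2 -0.6] q [-0.15  0.72  1.42  0.    1.    1.37]
```

View pics/e.png

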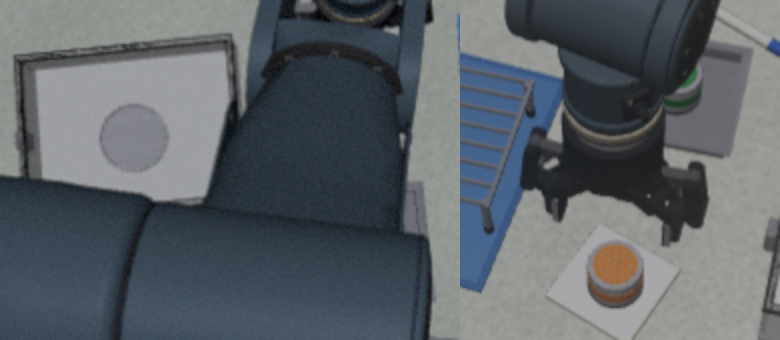

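The green canister stands in the tray, the orange one is below the gripper, and the empty saucer is at top-view pixel (197,234).

move_arm:
  targets:
    - {"dx": 0,"dy": 0,"dz": -0.6,"rx": 0,"ry": 0,"rz": 0}
    - {"dx": 0,"dy": 0,"dz": -0.8,"rx": 0,"ry": 0,"rz": 0}
    - {"dx": 0,"dy": 0,"dz": -0.8,"rx": 0,"ry": 0,"rz": 0}
    - {"dx": 0,"dy": 0,"dz": -0.7,"rx": 0,"ry": 0,"rz": 0}
    - {"dx": 0,"dy": 0,"dz": -0.5,"rx": 0,"ry": 0,"rz": 0}
    - {"dx": 0,"dy": 0,"dz": -0.3,"rx": 0,"ry": 0,"rz": 0}
    - {"dx": 0,"dy": 0,"dz": -0.1,"rx": 0,"ry": 0,"rz": 0}
    - {"dx": 0,"dy": 0,"dz": 0,"rx": 0,"ry": 0,"rz": 0}
    - {"dx": 0,"dy": 0,"dz": 0,"rx": 0,"ry": 0,"rz": 0}
    - {"dx": 0,"dy": 0,"dz": 0,"rx": 0,"ry": 0,"rz": 0}

```text
t: 53.0
tcp_pos: [0.6656, 0.01, 0.0176]
tool_rot: [1.0, 0.027, 0.001, 0.0]
force: [0.8, -0.2, -0.7]
finger_gap: 1.003
gripper_force: 0.0
```

move_arm:
  targets:
    - {"dx": 0,"dy": 0,"dz": 0,"rx": 0,"ry": 0,"rz": 0}
    - {"dx": 0,"dy": 0,"dz": 0,"rx": 0,"ry": 0,"rz": 0}
    - {"dx": 0,"dy": 0,"dz": 0,"rx": 0,"ry": 0,"rz": 0}
    - {"dx": 0,"dy": 0,"dz": 0,"rx": 0,"ry": 0,"rz": 0}
    - {"dx": 0,"dy": 0,"dz": 0,"rx": 0,"ry": 0,"rz": 0}
    - {"dx": 0,"dy": 0,"dz": 0,"rx": 0,"ry": 0,"rz": 0}
    - {"dx": 0,"dy": 0,"dz": 0,"rx": 0,"ry": 0,"rz": 0}
    - {"dx": 0,"dy": 0,"dz": 0,"rx": 0,"ry": 0,"rz": 0}
    - {"dx": 0,"dy": 0,"dz": 0,"rx": 0,"ry": 0,"rz": 0}
    - {"dx": 0,"dy": 0,"dz": 0,"rx": 0,"ry": 0,"rz": 0}
  claw: 0

```text
t: 54.25
tcp_pos: [0.6656, 0.0099, 0.0174]
tool_rot: [1.0, 0.027, 0.0, 0.0]
force: [0.1, -0.6, 5.0]
finger_gap: 0.573
gripper_force: 41.7
```

```bash
python3 - <<'E'
from h import *
print(onz('top',(197,234),.011)*1000,onz('scene',(464.6,308),.011)*1000)
# scene extents of a 78 mm saucer there
P=onz('top',(197,234),.011)
for n in('top','scene'):
    e=np.array([proj(n,[P[0]+.039*np.cos(a),P[1]+.039*np.sin(a),.012]) for a in np.linspace(0,6.28,60)]);print(n,e.min(0),e.max(0))
S=cams.snapshot('scene');cv2.imwrite('pics/f.png',cv2.resize(S[270:340,420:510],(720,560))[:,:,::-1])
E
```

```text
[571.68844554 261.41024923] [579.05481345 264.22390219]
top [179.6581179 216.6717848] [214.23794613 251.35202745]
scene [442.56734211 285.19032242] [485.29413066 323.32033972]
```

View pics/f.png

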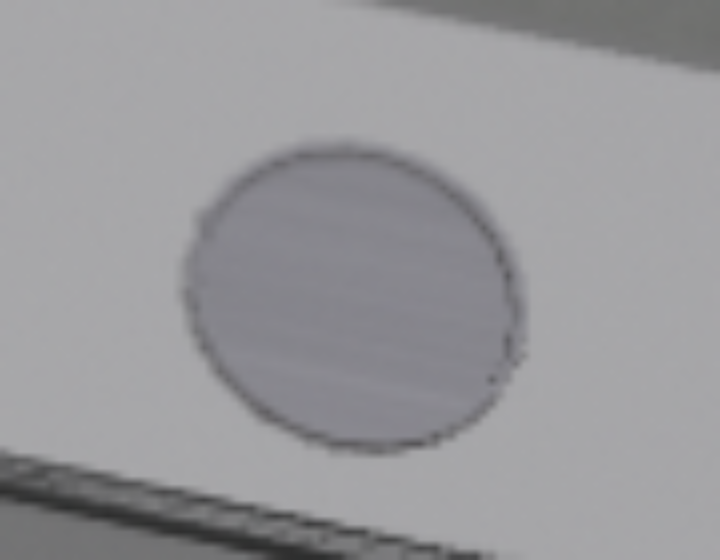

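The saucer in the scene camera is centred at (464,307). Combined with the top view, its centre is at about (576, 263) mm.

move_arm:
  targets:
    - {"dx": 0,"dy": 0,"dz": 0.6,"rx": 0,"ry": 0,"rz": 0}
    - {"dx": 0,"dy": 0,"dz": 1,"rx": 0,"ry": 0,"rz": 0}
    - {"dx": 0,"dy": 0,"dz": 1,"rx": 0,"ry": 0,"rz": 0}
    - {"dx": 0,"dy": 0,"dz": 1,"rx": 0,"ry": 0,"rz": 0}
    - {"dx": 0,"dy": 0,"dz": 0.4,"rx": 0,"ry": 0,"rz": 0}
    - {"dx": -0.33,"dy": 0.6,"dz": 0,"rx": 0,"ry": 0,"rz": 0}
    - {"dx": -0.33,"dy": 1,"dz": 0,"rx": 0,"ry": 0,"rz": 0}
    - {"dx": -0.33,"dy": 1,"dz": 0,"rx": 0,"ry": 0,"rz": 0}
    - {"dx": -0.33,"dy": 1,"dz": 0,"rx": 0,"ry": 0,"rz": 0}
    - {"dx": -0.33,"dy": 1,"dz": 0,"rx": 0,"ry": 0,"rz": 0}

```text
t: 55.55
tcp_pos: [0.6215, 0.1278, 0.1156]
tool_rot: [1.0, 0.027, -0.002, -0.0]
force: [0.4, -0.4, -0.5]
finger_gap: 0.571
gripper_force: 41.6
```

move_arm:
  targets:
    - {"dx": -0.36,"dy": 1,"dz": 0,"rx": 0,"ry": 0,"rz": 0}
    - {"dx": -0.36,"dy": 1,"dz": 0,"rx": 0,"ry": 0,"rz": 0}
    - {"dx": -0.36,"dy": 1,"dz": 0,"rx": 0,"ry": 0,"rz": 0}
    - {"dx": -0.36,"dy": 1,"dz": 0,"rx": 0,"ry": 0,"rz": 0}
    - {"dx": -0.36,"dy": 1,"dz": 0,"rx": 0,"ry": 0,"rz": 0}
    - {"dx": -0.11,"dy": 0.52,"dz": 0,"rx": 0,"ry": 0,"rz": 0}
    - {"dx": 0,"dy": 0,"dz": -0.5,"rx": 0,"ry": 0,"rz": 0}
    - {"dx": 0,"dy": 0,"dz": -0.8,"rx": 0,"ry": 0,"rz": 0}
    - {"dx": 0,"dy": 0,"dz": -0.6,"rx": 0,"ry": 0,"rz": 0}
    - {"dx": 0,"dy": 0,"dz": -0.3,"rx": 0,"ry": 0,"rz": 0}

```text
t: 56.8
tcp_pos: [0.5757, 0.2621, 0.0603]
tool_rot: [1.0, 0.026, -0.001, 0.0]
force: [-0.6, -0.3, -0.9]
finger_gap: 0.575
gripper_force: 41.6
```

move_arm:
  targets:
    - {"dx": 0,"dy": 0,"dz": -0.6,"rx": 0,"ry": 0,"rz": 0}
    - {"dx": 0,"dy": 0,"dz": -0.5,"rx": 0,"ry": 0,"rz": 0}
    - {"dx": 0,"dy": 0,"dz": -0.4,"rx": 0,"ry": 0,"rz": 0}
    - {"dx": 0,"dy": 0,"dz": -0.15,"rx": 0,"ry": 0,"rz": 0}
    - {"dx": 0,"dy": 0,"dz": -0.05,"rx": 0,"ry": 0,"rz": 0}
    - {"dx": 0,"dy": 0,"dz": 0,"rx": 0,"ry": 0,"rz": 0}
    - {"dx": 0,"dy": 0,"dz": 0,"rx": 0,"ry": 0,"rz": 0}
    - {"dx": 0,"dy": 0,"dz": 0,"rx": 0,"ry": 0,"rz": 0}
    - {"dx": 0,"dy": 0,"dz": 0,"rx": 0,"ry": 0,"rz": 0}
    - {"dx": 0,"dy": 0,"dz": 0,"rx": 0,"ry": 0,"rz": 0}

```text
t: 58.05
tcp_pos: [0.5763, 0.263, 0.0196]
tool_rot: [1.0, 0.027, 0.0, -0.0]
force: [0.4, -0.1, -1.3]
finger_gap: 0.572
gripper_force: 41.6
```

move_arm:
  targets:
    - {"dx": 0,"dy": 0,"dz": -0.08,"rx": 0,"ry": 0,"rz": 0}
    - {"dx": 0,"dy": 0,"dz": 0,"rx": 0,"ry": 0,"rz": 0}
    - {"dx": 0,"dy": 0,"dz": 0,"rx": 0,"ry": 0,"rz": 0}
    - {"dx": 0,"dy": 0,"dz": 0,"rx": 0,"ry": 0,"rz": 0}
    - {"dx": 0,"dy": 0,"dz": 0,"rx": 0,"ry": 0,"rz": 0}
    - {"dx": 0,"dy": 0,"dz": 0,"rx": 0,"ry": 0,"rz": 0}
    - {"dx": 0,"dy": 0,"dz": 0,"rx": 0,"ry": 0,"rz": 0}
    - {"dx": 0,"dy": 0,"dz": 0,"rx": 0,"ry": 0,"rz": 0}
    - {"dx": 0,"dy": 0,"dz": 0,"rx": 0,"ry": 0,"rz": 0}
    - {"dx": 0,"dy": 0,"dz": 0,"rx": 0,"ry": 0,"rz": 0}

```text
t: 59.3
tcp_pos: [0.5763, 0.263, 0.0175]
tool_rot: [1.0, 0.027, -0.0, 0.0]
force: [-0.7, 0.0, -0.7]
finger_gap: 0.574
gripper_force: 41.7
```

move_arm:
  targets:
    - {"dx": 0,"dy": 0,"dz": 0,"rx": 0,"ry": 0,"rz": 0}
    - {"dx": 0,"dy": 0,"dz": 0,"rx": 0,"ry": 0,"rz": 0}
    - {"dx": 0,"dy": 0,"dz": 0,"rx": 0,"ry": 0,"rz": 0}
    - {"dx": 0,"dy": 0,"dz": 0,"rx": 0,"ry": 0,"rz": 0}
    - {"dx": 0,"dy": 0,"dz": 0.4,"rx": 0,"ry": 0,"rz": 0}
    - {"dx": 0,"dy": 0,"dz": 1,"rx": 0,"ry": 0,"rz": 0}
    - {"dx": 0,"dy": 0,"dz": 1,"rx": 0,"ry": 0,"rz": 0}
    - {"dx": 0,"dy": 0,"dz": 1,"rx": 0,"ry": 0,"rz": 0}
    - {"dx": 0,"dy": 0,"dz": 1,"rx": 0,"ry": 0,"rz": 0}
    - {"dx": 0,"dy": 0,"dz": 1,"rx": 0,"ry": 0,"rz": 0}
  claw: 100

```text
t: 60.55
tcp_pos: [0.5763, 0.263, 0.1542]
tool_rot: [1.0, 0.027, 0.0, -0.0]
force: [0.2, -0.2, 0.6]
finger_gap: 0.997
gripper_force: 0.0
```

move_arm:
  targets:
    - {"dx": 0,"dy": -0.5,"dz": 0,"rx": 0,"ry": 0,"rz": 0}
    - {"dx": 0.03,"dy": -1,"dz": 0,"rx": 0,"ry": 0,"rz": 0}
    - {"dx": 0.03,"dy": -1,"dz": 0,"rx": 0,"ry": 0,"rz": 0}
    - {"dx": 0.03,"dy": -1,"dz": 0,"rx": 0,"ry": 0,"rz": 0}
    - {"dx": 0.03,"dy": -1,"dz": 0,"rx": 0,"ry": 0,"rz": 0}
    - {"dx": 0.03,"dy": -1,"dz": 0,"rx": 0,"ry": 0,"rz": 0}
    - {"dx": 0.03,"dy": -1,"dz": 0,"rx": 0,"ry": 0,"rz": 0}
    - {"dx": 0.03,"dy": -1,"dz": 0,"rx": 0,"ry": 0,"rz": 0}
    - {"dx": 0.03,"dy": -1,"dz": 0,"rx": 0,"ry": 0,"rz": 0}
    - {"dx": 0.04,"dy": -1,"dz": 0,"rx": 0,"ry": 0,"rz": 0}

```text
t: 61.8
tcp_pos: [0.5821, 0.024, 0.1514]
tool_rot: [1.0, 0.026, -0.001, -0.0]
force: [0.1, 0.5, -0.7]
finger_gap: 1.001
gripper_force: 0.0
```

move_arm:
  targets:
    - {"dx": 0,"dy": -1,"dz": 0,"rx": 0,"ry": 0,"rz": 0}
    - {"dx": 0,"dy": -1,"dz": 0,"rx": 0,"ry": 0,"rz": 0}
    - {"dx": 0,"dy": -1,"dz": 0,"rx": 0,"ry": 0,"rz": 0}
    - {"dx": 0,"dy": -1,"dz": 0,"rx": 0,"ry": 0,"rz": 0}
    - {"dx": 0,"dy": -1,"dz": 0,"rx": 0,"ry": 0,"rz": 0}
    - {"dx": 0,"dy": -1,"dz": 0,"rx": 0,"ry": 0,"rz": 0}
    - {"dx": 0,"dy": -1,"dz": 0,"rx": 0,"ry": 0,"rz": 0}
    - {"dx": 0,"dy": -1,"dz": 0,"rx": 0,"ry": 0,"rz": 0}
    - {"dx": 0,"dy": -1,"dz": 0,"rx": 0,"ry": 0,"rz": 0}
    - {"dx": 0,"dy": -0.6,"dz": 0,"rx": 0,"ry": 0,"rz": 0}

```text
t: 63.05
tcp_pos: [0.5827, -0.2162, 0.152]
tool_rot: [1.0, 0.026, -0.0, -0.0]
force: [0.2, -0.3, 0.4]
finger_gap: 1.001
gripper_force: 0.0
```

```bash
python3 - <<'E'
from h import *
state()
T=cams.snapshot('top');S=cams.snapshot('scene')
for n,I,r in(('top',T,(165,205,225,265)),('scene',S,(440,265,500,335))):
    c,h=blob(I,(10,130,70),(25,255,255),r);print(n,c,onz(n,c,.048)*1000,rect(n,h,.048))
cv2.imwrite('pics/g.png',np.hstack([cv2.resize(T[175:285,130:260],(400,338)),cv2.resize(S[150:320,80:280],(398,338))])[:,:,::-1])
E
```

```text
t 63.05 tcp [ 582.7 -216.2  152. ] yaw_y -87.0 z [-0.001  0.    -1.   ] gap 1.001 gf 0.0 F [ 0.2 -0.3  0.4] q [-0.53  0.62  1.51 -0.    1.01  0.98]
top [192.32873563 230.05823755] [576.07835448 263.90115795] [576.2 263.6  37.4  35.   88.5]
scene [468.1218063  297.55555556] [577.44566272 262.79611449] [577.2 262.7  33.9  36.2  17.5]
```

View pics/g.png

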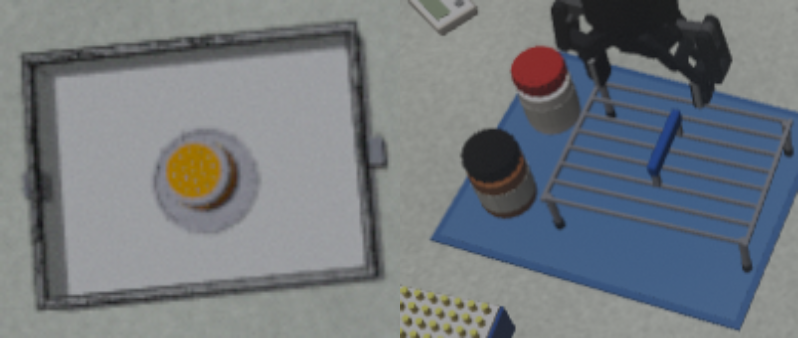

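The orange canister is flat and centred in the saucer (left (196,170)). The shelf stands on the mat with its handle at right (665,142), clear of both jars.

move_arm:
  targets:
    - {"dx": 0,"dy": -0.14,"dz": -0.4,"rx": 0,"ry": 0,"rz": 0}
    - {"dx": 0,"dy": 0,"dz": -0.8,"rx": 0,"ry": 0,"rz": 0}
    - {"dx": 0,"dy": 0,"dz": -0.8,"rx": 0,"ry": 0,"rz": 0}
    - {"dx": 0,"dy": 0,"dz": -0.7,"rx": 0,"ry": 0,"rz": 0}
    - {"dx": 0,"dy": 0,"dz": -0.4,"rx": 0,"ry": 0,"rz": 0}
    - {"dx": 0,"dy": 0,"dz": -0.25,"rx": 0,"ry": 0,"rz": 0}
    - {"dx": 0,"dy": 0,"dz": 0,"rx": 0,"ry": 0,"rz": 0}
    - {"dx": 0,"dy": 0,"dz": 0,"rx": 0,"ry": 0,"rz": 0}
    - {"dx": 0,"dy": 0,"dz": 0,"rx": 0,"ry": 0,"rz": 0}
    - {"dx": 0,"dy": 0,"dz": 0,"rx": 0,"ry": 0,"rz": 0}

```text
t: 64.4
tcp_pos: [0.5835, -0.2182, 0.0693]
tool_rot: [1.0, 0.027, 0.0, 0.0]
force: [0.8, 1.0, 0.3]
finger_gap: 0.999
gripper_force: 0.0
```

move_arm:
  targets:
    - {"dx": 0,"dy": 0,"dz": 0,"rx": 0,"ry": 0,"rz": 0}
    - {"dx": 0,"dy": 0,"dz": 0,"rx": 0,"ry": 0,"rz": 0}
    - {"dx": 0,"dy": 0,"dz": 0,"rx": 0,"ry": 0,"rz": 0}
    - {"dx": 0,"dy": 0,"dz": 0,"rx": 0,"ry": 0,"rz": 0}
    - {"dx": 0,"dy": 0,"dz": 0,"rx": 0,"ry": 0,"rz": 0}
    - {"dx": 0,"dy": 0,"dz": 0,"rx": 0,"ry": 0,"rz": 0}
    - {"dx": 0,"dy": 0,"dz": 0,"rx": 0,"ry": 0,"rz": 0}
    - {"dx": 0,"dy": 0,"dz": 0,"rx": 0,"ry": 0,"rz": 0}
    - {"dx": 0,"dy": 0,"dz": 0,"rx": 0,"ry": 0,"rz": 0}
    - {"dx": 0,"dy": 0,"dz": 0,"rx": 0,"ry": 0,"rz": 0}
  claw: 0
  newtons: 80

```text
t: 65.65
tcp_pos: [0.5834, -0.2181, 0.069]
tool_rot: [1.0, 0.027, 0.0, 0.0]
force: [-0.6, -0.1, 2.7]
finger_gap: 0.098
gripper_force: 79.2
```

move_arm:
  targets:
    - {"dx": 0,"dy": 0,"dz": 0.4,"rx": 0,"ry": 0,"rz": 0}
    - {"dx": 0,"dy": 0,"dz": 0.8,"rx": 0,"ry": 0,"rz": 0}
    - {"dx": 0,"dy": 0,"dz": 1,"rx": 0,"ry": 0,"rz": 0}
    - {"dx": 0,"dy": 0,"dz": 1,"rx": 0,"ry": 0,"rz": 0}
    - {"dx": 0,"dy": 0,"dz": 0.8,"rx": 0,"ry": 0,"rz": 0}
    - {"dx": 0,"dy": 0.3,"dz": 0,"rx": 0,"ry": 0,"rz": 0}
    - {"dx": 0,"dy": 0.6,"dz": 0,"rx": 0,"ry": 0,"rz": 0}
    - {"dx": 0,"dy": 1,"dz": 0,"rx": 0,"ry": 0,"rz": 0}
    - {"dx": 0,"dy": 1,"dz": 0,"rx": 0,"ry": 0,"rz": 0}
    - {"dx": 0,"dy": 1,"dz": 0,"rx": 0,"ry": 0,"rz": 0}

```text
t: 66.9
tcp_pos: [0.5822, -0.1175, 0.1677]
tool_rot: [1.0, 0.027, -0.001, -0.001]
force: [0.6, -0.2, -1.6]
finger_gap: 0.095
gripper_force: 78.5
```

move_arm:
  targets:
    - {"dx": -0.02,"dy": 1,"dz": 0,"rx": 0,"ry": 0,"rz": 0}
    - {"dx": -0.02,"dy": 1,"dz": 0,"rx": 0,"ry": 0,"rz": 0}
    - {"dx": -0.02,"dy": 1,"dz": 0,"rx": 0,"ry": 0,"rz": 0}
    - {"dx": -0.02,"dy": 1,"dz": 0,"rx": 0,"ry": 0,"rz": 0}
    - {"dx": -0.02,"dy": 1,"dz": 0,"rx": 0,"ry": 0,"rz": 0}
    - {"dx": -0.02,"dy": 1,"dz": 0,"rx": 0,"ry": 0,"rz": 0}
    - {"dx": -0.02,"dy": 1,"dz": 0,"rx": 0,"ry": 0,"rz": 0}
    - {"dx": -0.02,"dy": 1,"dz": 0,"rx": 0,"ry": 0,"rz": 0}
    - {"dx": -0.02,"dy": 1,"dz": 0,"rx": 0,"ry": 0,"rz": 0}
    - {"dx": -0.02,"dy": 1,"dz": 0,"rx": 0,"ry": 0,"rz": 0}

```text
t: 68.15
tcp_pos: [0.5764, 0.1321, 0.1678]
tool_rot: [1.0, 0.027, -0.001, -0.0]
force: [0.5, -0.8, -1.7]
finger_gap: 0.1
gripper_force: 78.5
```

move_arm:
  targets:
    - {"dx": 0,"dy": 1,"dz": 0,"rx": 0,"ry": 0,"rz": 0}
    - {"dx": 0,"dy": 1,"dz": 0,"rx": 0,"ry": 0,"rz": 0}
    - {"dx": 0,"dy": 1,"dz": 0,"rx": 0,"ry": 0,"rz": 0}
    - {"dx": 0,"dy": 1,"dz": 0,"rx": 0,"ry": 0,"rz": 0}
    - {"dx": 0,"dy": 0.8,"dz": 0,"rx": 0,"ry": 0,"rz": 0}
    - {"dx": 0,"dy": 0.38,"dz": 0,"rx": 0,"ry": 0,"rz": 0}
    - {"dx": 0,"dy": 0,"dz": 0,"rx": 0,"ry": 0,"rz": 0}
    - {"dx": 0,"dy": 0,"dz": 0,"rx": 0,"ry": 0,"rz": 0}
    - {"dx": 0,"dy": 0,"dz": 0,"rx": 0,"ry": 0,"rz": 0}
    - {"dx": 0,"dy": 0,"dz": 0,"rx": 0,"ry": 0,"rz": 0}

```text
t: 69.4
tcp_pos: [0.5784, 0.2583, 0.1689]
tool_rot: [1.0, 0.026, -0.0, 0.0]
force: [0.3, 0.1, -2.5]
finger_gap: 0.097
gripper_force: 78.5
```

```bash
python3 - <<'E'
from h import *
state()
S=cams.snapshot('scene')
cv2.imwrite('pics/i.png',cv2.resize(S[170:380,370:570],(571,600))[:,:,::-1])
E
```

```text
t 69.4 tcp [578.4 258.3 168.9] yaw_y -87.0 z [-0. -0. -1.] gap 0.097 gf 78.5 F [ 0.3  0.1 -2.5] q [ 0.24  0.61  1.47 -0.    1.06  1.76]
```

View pics/i.png

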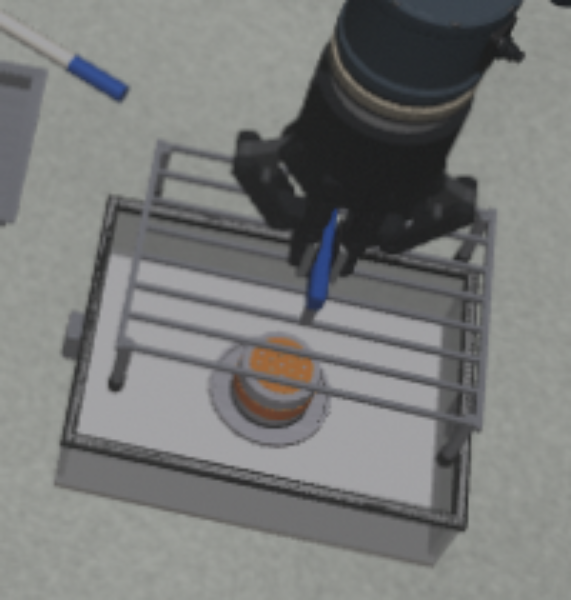

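The shelf hangs level above the box with its legs inside the rim outline. Lowering it.

move_arm:
  targets:
    - {"dx": 0,"dy": 0.02,"dz": -0.4,"rx": 0,"ry": 0,"rz": 0}
    - {"dx": 0,"dy": 0,"dz": -0.5,"rx": 0,"ry": 0,"rz": 0}
    - {"dx": 0,"dy": 0,"dz": -0.5,"rx": 0,"ry": 0,"rz": 0}
    - {"dx": 0,"dy": 0,"dz": -0.5,"rx": 0,"ry": 0,"rz": 0}
    - {"dx": 0,"dy": 0,"dz": -0.5,"rx": 0,"ry": 0,"rz": 0}
    - {"dx": 0,"dy": 0,"dz": -0.5,"rx": 0,"ry": 0,"rz": 0}
    - {"dx": 0,"dy": 0,"dz": -0.5,"rx": 0,"ry": 0,"rz": 0}
    - {"dx": 0,"dy": 0,"dz": -0.3,"rx": 0,"ry": 0,"rz": 0}
    - {"dx": 0,"dy": 0,"dz": -0.1,"rx": 0,"ry": 0,"rz": 0}
    - {"dx": 0,"dy": 0,"dz": 0,"rx": 0,"ry": 0,"rz": 0}

```text
t: 70.7
tcp_pos: [0.5784, 0.2595, 0.0739]
tool_rot: [1.0, 0.027, 0.0, -0.0]
force: [0.2, -0.1, -2.5]
finger_gap: 0.094
gripper_force: 78.5
```

move_arm:
  targets:
    - {"dx": 0,"dy": 0,"dz": -0.04,"rx": 0,"ry": 0,"rz": 0}
    - {"dx": 0,"dy": 0,"dz": 0,"rx": 0,"ry": 0,"rz": 0}
    - {"dx": 0,"dy": 0,"dz": 0,"rx": 0,"ry": 0,"rz": 0}
    - {"dx": 0,"dy": 0,"dz": 0,"rx": 0,"ry": 0,"rz": 0}
    - {"dx": 0,"dy": 0,"dz": 0,"rx": 0,"ry": 0,"rz": 0}
    - {"dx": 0,"dy": 0,"dz": 0,"rx": 0,"ry": 0,"rz": 0}
    - {"dx": 0,"dy": 0,"dz": 0,"rx": 0,"ry": 0,"rz": 0}
    - {"dx": 0,"dy": 0,"dz": 0,"rx": 0,"ry": 0,"rz": 0}
    - {"dx": 0,"dy": 0,"dz": 0,"rx": 0,"ry": 0,"rz": 0}
    - {"dx": 0,"dy": 0,"dz": 0,"rx": 0,"ry": 0,"rz": 0}

```text
t: 71.95
tcp_pos: [0.5783, 0.2595, 0.0728]
tool_rot: [1.0, 0.027, -0.0, 0.0]
force: [0.6, 0.0, -3.1]
finger_gap: 0.097
gripper_force: 78.5
```

move_arm:
  targets:
    - {"dx": 0,"dy": 0,"dz": 0,"rx": 0,"ry": 0,"rz": 0}
    - {"dx": 0,"dy": 0,"dz": 0,"rx": 0,"ry": 0,"rz": 0}
    - {"dx": 0,"dy": 0,"dz": 0,"rx": 0,"ry": 0,"rz": 0}
    - {"dx": 0,"dy": 0,"dz": 0,"rx": 0,"ry": 0,"rz": 0}
    - {"dx": 0,"dy": 0,"dz": 0,"rx": 0,"ry": 0,"rz": 0}
    - {"dx": 0,"dy": 0,"dz": 0.4,"rx": 0,"ry": 0,"rz": 0}
    - {"dx": 0,"dy": 0,"dz": 1,"rx": 0,"ry": 0,"rz": 0}
    - {"dx": 0,"dy": 0,"dz": 1,"rx": 0,"ry": 0,"rz": 0}
    - {"dx": 0,"dy": 0,"dz": 1,"rx": 0,"ry": 0,"rz": 0}
    - {"dx": 0,"dy": 0,"dz": 0.4,"rx": 0,"ry": 0,"rz": 0}
  claw: 100

```text
t: 73.2
tcp_pos: [0.5793, 0.2598, 0.1702]
tool_rot: [1.0, 0.027, 0.002, -0.0]
force: [-0.2, 0.2, 0.6]
finger_gap: 1.003
gripper_force: 0.0
```

move_arm:
  targets:
    - {"dx": -0.07,"dy": -0.5,"dz": 0,"rx": 0,"ry": 0,"rz": 0.3}
    - {"dx": -0.07,"dy": -1,"dz": 0,"rx": 0,"ry": 0,"rz": 0.3}
    - {"dx": -0.07,"dy": -1,"dz": 0,"rx": 0,"ry": 0,"rz": 0.3}
    - {"dx": -0.07,"dy": -1,"dz": 0,"rx": 0,"ry": 0,"rz": 0.3}
    - {"dx": -0.07,"dy": -1,"dz": 0,"rx": 0,"ry": 0,"rz": 0.3}
    - {"dx": -0.07,"dy": -1,"dz": 0,"rx": 0,"ry": 0,"rz": 0.3}
    - {"dx": -0.07,"dy": -1,"dz": 0,"rx": 0,"ry": 0,"rz": 0.3}
    - {"dx": -0.07,"dy": -1,"dz": 0,"rx": 0,"ry": 0,"rz": 0.3}
    - {"dx": -0.07,"dy": -1,"dz": 0,"rx": 0,"ry": 0,"rz": 0.3}
    - {"dx": -0.07,"dy": -1,"dz": 0,"rx": 0,"ry": 0,"rz": 0.3}

```text
t: 74.45
tcp_pos: [0.5604, 0.0212, 0.1676]
tool_rot: [0.686, 0.727, -0.0, -0.0]
force: [0.3, 0.3, 0.4]
finger_gap: 0.999
gripper_force: 0.0
```

move_arm:
  targets:
    - {"dx": -0.07,"dy": -1,"dz": 0,"rx": 0,"ry": 0,"rz": 0}
    - {"dx": -0.07,"dy": -1,"dz": 0,"rx": 0,"ry": 0,"rz": 0}
    - {"dx": -0.07,"dy": -1,"dz": 0,"rx": 0,"ry": 0,"rz": 0}
    - {"dx": -0.07,"dy": -1,"dz": 0,"rx": 0,"ry": 0,"rz": 0}
    - {"dx": -0.07,"dy": -1,"dz": 0,"rx": 0,"ry": 0,"rz": 0}
    - {"dx": -0.07,"dy": -1,"dz": 0,"rx": 0,"ry": 0,"rz": 0}
    - {"dx": -0.07,"dy": -1,"dz": 0,"rx": 0,"ry": 0,"rz": 0}
    - {"dx": -0.07,"dy": -1,"dz": 0,"rx": 0,"ry": 0,"rz": 0}
    - {"dx": -0.07,"dy": -1,"dz": 0,"rx": 0,"ry": 0,"rz": 0}
    - {"dx": -0.07,"dy": -1,"dz": 0,"rx": 0,"ry": 0,"rz": 0}

```text
t: 75.7
tcp_pos: [0.5428, -0.2286, 0.1675]
tool_rot: [0.688, 0.726, -0.0, -0.0]
force: [0.3, -0.8, 0.3]
finger_gap: 1.003
gripper_force: 0.0
```

move_arm:
  targets:
    - {"dx": -0.07,"dy": -1,"dz": 0,"rx": 0,"ry": 0,"rz": 0}
    - {"dx": -0.07,"dy": -1,"dz": 0,"rx": 0,"ry": 0,"rz": 0}
    - {"dx": -0.07,"dy": -1,"dz": 0,"rx": 0,"ry": 0,"rz": 0}
    - {"dx": -0.07,"dy": -1,"dz": 0,"rx": 0,"ry": 0,"rz": 0}
    - {"dx": -0.03,"dy": -1,"dz": 0,"rx": 0,"ry": 0,"rz": 0}
    - {"dx": 0,"dy": -0.6,"dz": 0,"rx": 0,"ry": 0,"rz": 0}
    - {"dx": 0,"dy": -0.27,"dz": 0,"rx": 0,"ry": 0,"rz": 0}
    - {"dx": 0,"dy": 0,"dz": -0.5,"rx": 0,"ry": 0,"rz": 0}
    - {"dx": 0,"dy": 0,"dz": -0.8,"rx": 0,"ry": 0,"rz": 0}
    - {"dx": 0,"dy": 0,"dz": -0.6,"rx": 0,"ry": 0,"rz": 0}

```text
t: 76.95
tcp_pos: [0.5351, -0.3731, 0.1187]
tool_rot: [0.688, 0.726, 0.0, -0.001]
force: [0.0, -0.4, 0.1]
finger_gap: 0.997
gripper_force: 0.0
```

```bash
python3 - <<'E'
from h import *
state()
T=cams.snapshot('top');S=cams.snapshot('scene')
for n,I,r in(('top',T,(180,203,204,250)),('scene',S,(450,262,490,310))):
    c,h=blob(I,(105,150,50),(125,255,255),r);print(n,c,onz(n,c,.086)*1000,rect(n,h,.086))
E
```

```text
t 76.95 tcp [ 535.1 -373.1  118.7] yaw_y 3.1 z [-0.002  0.002 -1.   ] gap 0.997 gf 0.0 F [ 0.  -0.4  0.1] q [-0.78  0.7   1.45  0.    1.   -0.83]
top [190.09988386 227.19744483] [577.3482631  260.35865437] [576.8 260.7  66.1  10.7   2.2]
scene [471.29427083 285.83463542] [575.40930419 260.13193801] [575.1 259.9  66.    7.3   3.3]
```

Shelf handle is within about 2 mm of its start. Picking up the white jar.

move_arm:
  targets:
    - {"dx": 0,"dy": -0.03,"dz": -0.7,"rx": 0,"ry": 0,"rz": 0}
    - {"dx": 0,"dy": 0,"dz": -0.7,"rx": 0,"ry": 0,"rz": 0}
    - {"dx": 0,"dy": 0,"dz": -0.7,"rx": 0,"ry": 0,"rz": 0}
    - {"dx": 0,"dy": 0,"dz": -0.7,"rx": 0,"ry": 0,"rz": 0}
    - {"dx": 0,"dy": 0,"dz": -0.6,"rx": 0,"ry": 0,"rz": 0}
    - {"dx": 0,"dy": 0,"dz": -0.3,"rx": 0,"ry": 0,"rz": 0}
    - {"dx": 0,"dy": 0,"dz": -0.1,"rx": 0,"ry": 0,"rz": 0}
    - {"dx": 0,"dy": 0,"dz": 0,"rx": 0,"ry": 0,"rz": 0}
    - {"dx": 0,"dy": 0,"dz": 0,"rx": 0,"ry": 0,"rz": 0}
    - {"dx": 0,"dy": 0,"dz": 0,"rx": 0,"ry": 0,"rz": 0}

```text
t: 78.3
tcp_pos: [0.5358, -0.3757, 0.0259]
tool_rot: [0.688, 0.726, -0.0, 0.001]
force: [-0.1, 0.3, 0.5]
finger_gap: 0.995
gripper_force: 0.0
```

move_arm:
  targets:
    - {"dx": 0,"dy": 0,"dz": 0,"rx": 0,"ry": 0,"rz": 0}
    - {"dx": 0,"dy": 0,"dz": 0,"rx": 0,"ry": 0,"rz": 0}
    - {"dx": 0,"dy": 0,"dz": 0,"rx": 0,"ry": 0,"rz": 0}
    - {"dx": 0,"dy": 0,"dz": 0,"rx": 0,"ry": 0,"rz": 0}
    - {"dx": 0,"dy": 0,"dz": 0,"rx": 0,"ry": 0,"rz": 0}
    - {"dx": 0,"dy": 0,"dz": 0,"rx": 0,"ry": 0,"rz": 0}
    - {"dx": 0,"dy": 0,"dz": 0,"rx": 0,"ry": 0,"rz": 0}
    - {"dx": 0,"dy": 0,"dz": 0,"rx": 0,"ry": 0,"rz": 0}
    - {"dx": 0,"dy": 0,"dz": 0,"rx": 0,"ry": 0,"rz": 0}
    - {"dx": 0,"dy": 0,"dz": 0,"rx": 0,"ry": 0,"rz": 0}
  claw: 0
  newtons: 40

```text
t: 79.55
tcp_pos: [0.5357, -0.3757, 0.0257]
tool_rot: [0.688, 0.726, -0.0, 0.0]
force: [-1.3, 0.4, 5.5]
finger_gap: 0.634
gripper_force: 42.4
```

move_arm:
  targets:
    - {"dx": 0,"dy": 0,"dz": 0.6,"rx": 0,"ry": 0,"rz": 0}
    - {"dx": 0,"dy": 0,"dz": 1,"rx": 0,"ry": 0,"rz": 0}
    - {"dx": 0,"dy": 0,"dz": 1,"rx": 0,"ry": 0,"rz": 0}
    - {"dx": 0,"dy": 0,"dz": 1,"rx": 0,"ry": 0,"rz": 0}
    - {"dx": 0,"dy": 0,"dz": 1,"rx": 0,"ry": 0,"rz": 0}
    - {"dx": 0,"dy": 0.5,"dz": 0,"rx": 0,"ry": 0,"rz": 0}
    - {"dx": 0.03,"dy": 1,"dz": 0,"rx": 0,"ry": 0,"rz": 0}
    - {"dx": 0.03,"dy": 1,"dz": 0,"rx": 0,"ry": 0,"rz": 0}
    - {"dx": 0.03,"dy": 1,"dz": 0,"rx": 0,"ry": 0,"rz": 0}
    - {"dx": 0.03,"dy": 1,"dz": 0,"rx": 0,"ry": 0,"rz": 0}

```text
t: 80.8
tcp_pos: [0.5384, -0.2605, 0.1399]
tool_rot: [0.688, 0.726, -0.0, -0.001]
force: [0.8, 0.2, -1.2]
finger_gap: 0.636
gripper_force: 42.4
```

move_arm:
  targets:
    - {"dx": 0.03,"dy": 1,"dz": 0,"rx": 0,"ry": 0,"rz": 0}
    - {"dx": 0.03,"dy": 1,"dz": 0,"rx": 0,"ry": 0,"rz": 0}
    - {"dx": 0.03,"dy": 1,"dz": 0,"rx": 0,"ry": 0,"rz": 0}
    - {"dx": 0.03,"dy": 1,"dz": 0,"rx": 0,"ry": 0,"rz": 0}
    - {"dx": 0.03,"dy": 1,"dz": 0,"rx": 0,"ry": 0,"rz": 0}
    - {"dx": 0.03,"dy": 1,"dz": 0,"rx": 0,"ry": 0,"rz": 0}
    - {"dx": 0.03,"dy": 1,"dz": 0,"rx": 0,"ry": 0,"rz": 0}
    - {"dx": 0.03,"dy": 1,"dz": 0,"rx": 0,"ry": 0,"rz": 0}
    - {"dx": 0.03,"dy": 1,"dz": 0,"rx": 0,"ry": 0,"rz": 0}
    - {"dx": 0.03,"dy": 1,"dz": 0,"rx": 0,"ry": 0,"rz": 0}

```text
t: 82.05
tcp_pos: [0.5459, -0.0114, 0.1405]
tool_rot: [0.688, 0.726, 0.0, 0.0]
force: [0.4, 0.3, -1.5]
finger_gap: 0.632
gripper_force: 42.4
```

move_arm:
  targets:
    - {"dx": 0.03,"dy": 1,"dz": 0,"rx": 0,"ry": 0,"rz": 0}
    - {"dx": 0.03,"dy": 1,"dz": 0,"rx": 0,"ry": 0,"rz": 0}
    - {"dx": 0.03,"dy": 1,"dz": 0,"rx": 0,"ry": 0,"rz": 0}
    - {"dx": 0.03,"dy": 1,"dz": 0,"rx": 0,"ry": 0,"rz": 0}
    - {"dx": 0.03,"dy": 1,"dz": 0,"rx": 0,"ry": 0,"rz": 0}
    - {"dx": 0.03,"dy": 1,"dz": 0,"rx": 0,"ry": 0,"rz": 0}
    - {"dx": 0.03,"dy": 1,"dz": 0,"rx": 0,"ry": 0,"rz": 0}
    - {"dx": 0.03,"dy": 1,"dz": 0,"rx": 0,"ry": 0,"rz": 0}
    - {"dx": 0.03,"dy": 1,"dz": 0,"rx": 0,"ry": 0,"rz": 0}
    - {"dx": 0.03,"dy": 1,"dz": 0,"rx": 0,"ry": 0,"rz": 0}

```text
t: 83.3
tcp_pos: [0.553, 0.2385, 0.1404]
tool_rot: [0.688, 0.726, 0.0, 0.0]
force: [0.5, 0.9, -1.7]
finger_gap: 0.638
gripper_force: 42.4
```

move_arm:
  targets:
    - {"dx": 0.03,"dy": 1,"dz": 0,"rx": 0,"ry": 0,"rz": 0}
    - {"dx": 0.03,"dy": 1,"dz": 0,"rx": 0,"ry": 0,"rz": 0}
    - {"dx": 0.03,"dy": 1,"dz": 0,"rx": 0,"ry": 0,"rz": 0}
    - {"dx": 0,"dy": 0.5,"dz": 0,"rx": 0,"ry": 0,"rz": 0}
    - {"dx": 0,"dy": 0,"dz": 0,"rx": 0,"ry": 0,"rz": 0}
    - {"dx": 0,"dy": 0,"dz": -0.3,"rx": 0,"ry": 0,"rz": 0}
    - {"dx": 0,"dy": 0,"dz": -0.4,"rx": 0,"ry": 0,"rz": 0}
    - {"dx": 0,"dy": 0,"dz": -0.4,"rx": 0,"ry": 0,"rz": 0}
    - {"dx": 0,"dy": 0,"dz": -0.4,"rx": 0,"ry": 0,"rz": 0}
    - {"dx": 0,"dy": 0,"dz": -0.3,"rx": 0,"ry": 0,"rz": 0}

```text
t: 84.55
tcp_pos: [0.5555, 0.3242, 0.0942]
tool_rot: [0.688, 0.726, -0.0, -0.0]
force: [0.0, -0.0, -1.0]
finger_gap: 0.635
gripper_force: 42.4
```

move_arm:
  targets:
    - {"dx": 0,"dy": 0,"dz": -0.2,"rx": 0,"ry": 0,"rz": 0}
    - {"dx": 0,"dy": 0,"dz": -0.15,"rx": 0,"ry": 0,"rz": 0}
    - {"dx": 0,"dy": 0,"dz": -0.08,"rx": 0,"ry": 0,"rz": 0}
    - {"dx": 0,"dy": 0,"dz": 0,"rx": 0,"ry": 0,"rz": 0}
    - {"dx": 0,"dy": 0,"dz": 0,"rx": 0,"ry": 0,"rz": 0}
    - {"dx": 0,"dy": 0,"dz": 0,"rx": 0,"ry": 0,"rz": 0}
    - {"dx": 0,"dy": 0,"dz": 0,"rx": 0,"ry": 0,"rz": 0}
    - {"dx": 0,"dy": 0,"dz": 0,"rx": 0,"ry": 0,"rz": 0}
    - {"dx": 0,"dy": 0,"dz": 0,"rx": 0,"ry": 0,"rz": 0}
    - {"dx": 0,"dy": 0,"dz": 0,"rx": 0,"ry": 0,"rz": 0}

```text
t: 85.8
tcp_pos: [0.5558, 0.3245, 0.0845]
tool_rot: [0.688, 0.726, -0.0, -0.0]
force: [-0.6, 0.2, -1.6]
finger_gap: 0.63
gripper_force: 42.5
```

move_arm:
  targets:
    - {"dx": 0,"dy": 0,"dz": -0.06,"rx": 0,"ry": 0,"rz": 0}
    - {"dx": 0,"dy": 0,"dz": 0,"rx": 0,"ry": 0,"rz": 0}
    - {"dx": 0,"dy": 0,"dz": 0,"rx": 0,"ry": 0,"rz": 0}
    - {"dx": 0,"dy": 0,"dz": 0,"rx": 0,"ry": 0,"rz": 0}
    - {"dx": 0,"dy": 0,"dz": 0,"rx": 0,"ry": 0,"rz": 0}
    - {"dx": 0,"dy": 0,"dz": 0,"rx": 0,"ry": 0,"rz": 0}
    - {"dx": 0,"dy": 0,"dz": 0,"rx": 0,"ry": 0,"rz": 0}
    - {"dx": 0,"dy": 0,"dz": 0,"rx": 0,"ry": 0,"rz": 0}
    - {"dx": 0,"dy": 0,"dz": 0,"rx": 0,"ry": 0,"rz": 0}
    - {"dx": 0,"dy": 0,"dz": 0,"rx": 0,"ry": 0,"rz": 0}

```text
t: 87.05
tcp_pos: [0.5558, 0.3245, 0.0831]
tool_rot: [0.688, 0.726, -0.0, 0.0]
force: [-1.4, -0.2, -2.1]
finger_gap: 0.637
gripper_force: 42.5
```

move_arm:
  targets:
    - {"dx": 0,"dy": 0,"dz": 0,"rx": 0,"ry": 0,"rz": 0}
    - {"dx": 0,"dy": 0,"dz": 0,"rx": 0,"ry": 0,"rz": 0}
    - {"dx": 0,"dy": 0,"dz": 0,"rx": 0,"ry": 0,"rz": 0}
    - {"dx": 0,"dy": 0,"dz": 0,"rx": 0,"ry": 0,"rz": 0}
    - {"dx": 0,"dy": 0,"dz": 0,"rx": 0,"ry": 0,"rz": 0}
    - {"dx": 0,"dy": 0,"dz": 0.4,"rx": 0,"ry": 0,"rz": 0}
    - {"dx": 0,"dy": 0,"dz": 1,"rx": 0,"ry": 0,"rz": 0}
    - {"dx": 0,"dy": 0,"dz": 1,"rx": 0,"ry": 0,"rz": 0}
    - {"dx": 0,"dy": 0,"dz": 1,"rx": 0,"ry": 0,"rz": 0}
    - {"dx": 0,"dy": 0,"dz": 0,"rx": 0,"ry": 0,"rz": 0}
  claw: 100

```text
t: 88.3
tcp_pos: [0.5575, 0.3252, 0.171]
tool_rot: [0.688, 0.726, 0.003, 0.001]
force: [0.8, -1.3, 0.7]
finger_gap: 0.999
gripper_force: 0.0
```

move_arm:
  targets:
    - {"dx": 0.12,"dy": -0.5,"dz": 0,"rx": 0,"ry": 0,"rz": 0}
    - {"dx": 0.12,"dy": -1,"dz": 0,"rx": 0,"ry": 0,"rz": 0}
    - {"dx": 0.12,"dy": -1,"dz": 0,"rx": 0,"ry": 0,"rz": 0}
    - {"dx": 0.12,"dy": -1,"dz": 0,"rx": 0,"ry": 0,"rz": 0}
    - {"dx": 0.12,"dy": -1,"dz": 0,"rx": 0,"ry": 0,"rz": 0}
    - {"dx": 0.12,"dy": -1,"dz": 0,"rx": 0,"ry": 0,"rz": 0}
    - {"dx": 0.12,"dy": -1,"dz": 0,"rx": 0,"ry": 0,"rz": 0}
    - {"dx": 0.12,"dy": -1,"dz": 0,"rx": 0,"ry": 0,"rz": 0}
    - {"dx": 0.12,"dy": -1,"dz": 0,"rx": 0,"ry": 0,"rz": 0}
    - {"dx": 0.12,"dy": -1,"dz": 0,"rx": 0,"ry": 0,"rz": 0}

```text
t: 89.55
tcp_pos: [0.5847, 0.0853, 0.1665]
tool_rot: [0.688, 0.726, -0.001, -0.001]
force: [-0.4, -0.4, -0.0]
finger_gap: 1.0
gripper_force: 0.0
```

move_arm:
  targets:
    - {"dx": 0.12,"dy": -1,"dz": 0,"rx": 0,"ry": 0,"rz": 0}
    - {"dx": 0.12,"dy": -1,"dz": 0,"rx": 0,"ry": 0,"rz": 0}
    - {"dx": 0.12,"dy": -1,"dz": 0,"rx": 0,"ry": 0,"rz": 0}
    - {"dx": 0.12,"dy": -1,"dz": 0,"rx": 0,"ry": 0,"rz": 0}
    - {"dx": 0.12,"dy": -1,"dz": 0,"rx": 0,"ry": 0,"rz": 0}
    - {"dx": 0.12,"dy": -1,"dz": 0,"rx": 0,"ry": 0,"rz": 0}
    - {"dx": 0.12,"dy": -1,"dz": 0,"rx": 0,"ry": 0,"rz": 0}
    - {"dx": 0.12,"dy": -1,"dz": 0,"rx": 0,"ry": 0,"rz": 0}
    - {"dx": 0.12,"dy": -1,"dz": 0,"rx": 0,"ry": 0,"rz": 0}
    - {"dx": 0.12,"dy": -1,"dz": 0,"rx": 0,"ry": 0,"rz": 0}

```text
t: 90.8
tcp_pos: [0.6157, -0.1646, 0.1677]
tool_rot: [0.688, 0.726, -0.0, -0.0]
force: [-0.3, 0.2, 0.2]
finger_gap: 0.996
gripper_force: 0.0
```

move_arm:
  targets:
    - {"dx": 0.12,"dy": -1,"dz": 0,"rx": 0,"ry": 0,"rz": 0}
    - {"dx": 0.12,"dy": -1,"dz": 0,"rx": 0,"ry": 0,"rz": 0}
    - {"dx": 0.12,"dy": -1,"dz": 0,"rx": 0,"ry": 0,"rz": 0}
    - {"dx": 0.12,"dy": -1,"dz": 0,"rx": 0,"ry": 0,"rz": 0}
    - {"dx": 0.12,"dy": -1,"dz": 0,"rx": 0,"ry": 0,"rz": 0}
    - {"dx": 0.12,"dy": -1,"dz": 0,"rx": 0,"ry": 0,"rz": 0}
    - {"dx": 0.12,"dy": -1,"dz": 0,"rx": 0,"ry": 0,"rz": 0}
    - {"dx": 0.12,"dy": -1,"dz": 0,"rx": 0,"ry": 0,"rz": 0}
    - {"dx": 0,"dy": -0.48,"dz": 0,"rx": 0,"ry": 0,"rz": 0}
    - {"dx": 0,"dy": 0,"dz": 0,"rx": 0,"ry": 0,"rz": 0}

```text
t: 92.05
tcp_pos: [0.6394, -0.3759, 0.1678]
tool_rot: [0.688, 0.725, 0.0, -0.0]
force: [0.2, 0.6, -0.3]
finger_gap: 1.002
gripper_force: 0.0
```

```bash
python3 - <<'E'
from h import *
state()
T=cams.snapshot('top');S=cams.snapshot('scene')
for n,I,r in(('top',T,(135,215,172,255)),('scene',S,(490,250,545,300))):
    c,h=blob(I,(0,150,90),(8,255,255),r);print(n,c,onz(n,c,.131)*1000,rect(n,h,.131))
E
```

```text
t 92.05 tcp [ 639.4 -375.9  167.8] yaw_y 3.0 z [-0.  0. -1.] gap 1.002 gf 0.0 F [ 0.2  0.6 -0.3] q [-0.68  0.75  1.16  0.    1.23 -0.73]
top [152.94473964 235.57031527] [556.36436355 326.30262112] [555.5 325.4  51.6  48.7  88.4]
scene [517.60017271 272.14507772] [553.67769799 325.12024743] [553.  325.2  46.2  49.6  17.5]
```

The white jar is back within about 1.5 mm of its start. Now the amber jar.

move_arm:
  targets:
    - {"dx": 0,"dy": 0,"dz": -0.6,"rx": 0,"ry": 0,"rz": 0}
    - {"dx": 0,"dy": 0,"dz": -0.8,"rx": 0,"ry": 0,"rz": 0}
    - {"dx": 0,"dy": 0,"dz": -0.8,"rx": 0,"ry": 0,"rz": 0}
    - {"dx": 0,"dy": 0,"dz": -0.8,"rx": 0,"ry": 0,"rz": 0}
    - {"dx": 0,"dy": 0,"dz": -0.8,"rx": 0,"ry": 0,"rz": 0}
    - {"dx": 0,"dy": 0,"dz": -0.8,"rx": 0,"ry": 0,"rz": 0}
    - {"dx": 0,"dy": 0,"dz": -0.6,"rx": 0,"ry": 0,"rz": 0}
    - {"dx": 0,"dy": 0,"dz": -0.4,"rx": 0,"ry": 0,"rz": 0}
    - {"dx": 0,"dy": 0,"dz": -0.1,"rx": 0,"ry": 0,"rz": 0}
    - {"dx": 0,"dy": 0,"dz": 0,"rx": 0,"ry": 0,"rz": 0}

```text
t: 93.4
tcp_pos: [0.6401, -0.3753, 0.026]
tool_rot: [0.688, 0.726, 0.0, 0.0]
force: [-1.3, -0.9, -0.6]
finger_gap: 0.998
gripper_force: 0.0
```

move_arm:
  targets:
    - {"dx": 0,"dy": 0,"dz": 0,"rx": 0,"ry": 0,"rz": 0}
    - {"dx": 0,"dy": 0,"dz": 0,"rx": 0,"ry": 0,"rz": 0}
    - {"dx": 0,"dy": 0,"dz": 0,"rx": 0,"ry": 0,"rz": 0}
    - {"dx": 0,"dy": 0,"dz": 0,"rx": 0,"ry": 0,"rz": 0}
    - {"dx": 0,"dy": 0,"dz": 0,"rx": 0,"ry": 0,"rz": 0}
    - {"dx": 0,"dy": 0,"dz": 0,"rx": 0,"ry": 0,"rz": 0}
    - {"dx": 0,"dy": 0,"dz": 0,"rx": 0,"ry": 0,"rz": 0}
    - {"dx": 0,"dy": 0,"dz": 0,"rx": 0,"ry": 0,"rz": 0}
    - {"dx": 0,"dy": 0,"dz": 0,"rx": 0,"ry": 0,"rz": 0}
    - {"dx": 0,"dy": 0,"dz": 0,"rx": 0,"ry": 0,"rz": 0}
  claw: 0

```text
t: 94.65
tcp_pos: [0.6403, -0.3755, 0.0266]
tool_rot: [0.688, 0.726, 0.0, 0.001]
force: [0.1, -0.3, 5.2]
finger_gap: 0.632
gripper_force: 42.8
```

move_arm:
  targets:
    - {"dx": 0,"dy": 0,"dz": 0.6,"rx": 0,"ry": 0,"rz": 0}
    - {"dx": 0,"dy": 0,"dz": 1,"rx": 0,"ry": 0,"rz": 0}
    - {"dx": 0,"dy": 0,"dz": 1,"rx": 0,"ry": 0,"rz": 0}
    - {"dx": 0,"dy": 0,"dz": 1,"rx": 0,"ry": 0,"rz": 0}
    - {"dx": 0,"dy": 0,"dz": 1,"rx": 0,"ry": 0,"rz": 0}
    - {"dx": 0,"dy": 0.5,"dz": 0,"rx": 0,"ry": 0,"rz": 0}
    - {"dx": -0.1,"dy": 1,"dz": 0,"rx": 0,"ry": 0,"rz": 0}
    - {"dx": -0.1,"dy": 1,"dz": 0,"rx": 0,"ry": 0,"rz": 0}
    - {"dx": -0.1,"dy": 1,"dz": 0,"rx": 0,"ry": 0,"rz": 0}
    - {"dx": -0.1,"dy": 1,"dz": 0,"rx": 0,"ry": 0,"rz": 0}

```text
t: 95.9
tcp_pos: [0.6286, -0.2601, 0.139]
tool_rot: [0.688, 0.726, -0.0, -0.002]
force: [0.2, 0.9, -2.3]
finger_gap: 0.629
gripper_force: 42.5
```

move_arm:
  targets:
    - {"dx": -0.1,"dy": 1,"dz": 0,"rx": 0,"ry": 0,"rz": 0}
    - {"dx": -0.1,"dy": 1,"dz": 0,"rx": 0,"ry": 0,"rz": 0}
    - {"dx": -0.1,"dy": 1,"dz": 0,"rx": 0,"ry": 0,"rz": 0}
    - {"dx": -0.1,"dy": 1,"dz": 0,"rx": 0,"ry": 0,"rz": 0}
    - {"dx": -0.1,"dy": 1,"dz": 0,"rx": 0,"ry": 0,"rz": 0}
    - {"dx": -0.1,"dy": 1,"dz": 0,"rx": 0,"ry": 0,"rz": 0}
    - {"dx": -0.1,"dy": 1,"dz": 0,"rx": 0,"ry": 0,"rz": 0}
    - {"dx": -0.1,"dy": 1,"dz": 0,"rx": 0,"ry": 0,"rz": 0}
    - {"dx": -0.1,"dy": 1,"dz": 0,"rx": 0,"ry": 0,"rz": 0}
    - {"dx": -0.1,"dy": 1,"dz": 0,"rx": 0,"ry": 0,"rz": 0}

```text
t: 97.15
tcp_pos: [0.6046, -0.0108, 0.1406]
tool_rot: [0.688, 0.726, 0.0, 0.0]
force: [-0.1, 0.3, -1.8]
finger_gap: 0.633
gripper_force: 42.5
```

move_arm:
  targets:
    - {"dx": -0.1,"dy": 1,"dz": 0,"rx": 0,"ry": 0,"rz": 0}
    - {"dx": -0.1,"dy": 1,"dz": 0,"rx": 0,"ry": 0,"rz": 0}
    - {"dx": -0.1,"dy": 1,"dz": 0,"rx": 0,"ry": 0,"rz": 0}
    - {"dx": -0.1,"dy": 1,"dz": 0,"rx": 0,"ry": 0,"rz": 0}
    - {"dx": -0.1,"dy": 1,"dz": 0,"rx": 0,"ry": 0,"rz": 0}
    - {"dx": -0.1,"dy": 1,"dz": 0,"rx": 0,"ry": 0,"rz": 0}
    - {"dx": -0.1,"dy": 1,"dz": 0,"rx": 0,"ry": 0,"rz": 0}
    - {"dx": 0,"dy": 0.8,"dz": 0,"rx": 0,"ry": 0,"rz": 0}
    - {"dx": 0,"dy": 0.36,"dz": 0,"rx": 0,"ry": 0,"rz": 0}
    - {"dx": 0,"dy": 0,"dz": 0,"rx": 0,"ry": 0,"rz": 0}

```text
t: 98.4
tcp_pos: [0.5873, 0.192, 0.1405]
tool_rot: [0.688, 0.726, -0.0, 0.0]
force: [-0.6, -0.2, -2.1]
finger_gap: 0.632
gripper_force: 42.5
```

move_arm:
  targets:
    - {"dx": 0,"dy": 0,"dz": -0.3,"rx": 0,"ry": 0,"rz": 0}
    - {"dx": 0,"dy": 0,"dz": -0.4,"rx": 0,"ry": 0,"rz": 0}
    - {"dx": 0,"dy": 0,"dz": -0.4,"rx": 0,"ry": 0,"rz": 0}
    - {"dx": 0,"dy": 0,"dz": -0.4,"rx": 0,"ry": 0,"rz": 0}
    - {"dx": 0,"dy": 0,"dz": -0.3,"rx": 0,"ry": 0,"rz": 0}
    - {"dx": 0,"dy": 0,"dz": -0.2,"rx": 0,"ry": 0,"rz": 0}
    - {"dx": 0,"dy": 0,"dz": -0.15,"rx": 0,"ry": 0,"rz": 0}
    - {"dx": 0,"dy": 0,"dz": 0,"rx": 0,"ry": 0,"rz": 0}
    - {"dx": 0,"dy": 0,"dz": 0,"rx": 0,"ry": 0,"rz": 0}
    - {"dx": 0,"dy": 0,"dz": 0,"rx": 0,"ry": 0,"rz": 0}

```text
t: 99.65
tcp_pos: [0.5875, 0.1916, 0.0871]
tool_rot: [0.688, 0.726, 0.0, 0.0]
force: [-0.7, 0.4, -1.5]
finger_gap: 0.632
gripper_force: 42.5
```

move_arm:
  targets:
    - {"dx": 0,"dy": 0,"dz": -0.08,"rx": 0,"ry": 0,"rz": 0}
    - {"dx": 0,"dy": 0,"dz": -0.05,"rx": 0,"ry": 0,"rz": 0}
    - {"dx": 0,"dy": 0,"dz": 0,"rx": 0,"ry": 0,"rz": 0}
    - {"dx": 0,"dy": 0,"dz": 0,"rx": 0,"ry": 0,"rz": 0}
    - {"dx": 0,"dy": 0,"dz": 0,"rx": 0,"ry": 0,"rz": 0}
    - {"dx": 0,"dy": 0,"dz": 0,"rx": 0,"ry": 0,"rz": 0}
    - {"dx": 0,"dy": 0,"dz": 0,"rx": 0,"ry": 0,"rz": 0}
    - {"dx": 0,"dy": 0,"dz": 0,"rx": 0,"ry": 0,"rz": 0}
    - {"dx": 0,"dy": 0,"dz": 0,"rx": 0,"ry": 0,"rz": 0}
    - {"dx": 0,"dy": 0,"dz": 0,"rx": 0,"ry": 0,"rz": 0}

```text
t: 100.9
tcp_pos: [0.5873, 0.1915, 0.0836]
tool_rot: [0.688, 0.726, 0.0, -0.0]
force: [-0.2, 0.5, -0.1]
finger_gap: 0.635
gripper_force: 42.6
```

move_arm:
  targets:
    - {"dx": 0,"dy": 0,"dz": 0,"rx": 0,"ry": 0,"rz": 0}
    - {"dx": 0,"dy": 0,"dz": 0,"rx": 0,"ry": 0,"rz": 0}
    - {"dx": 0,"dy": 0,"dz": 0,"rx": 0,"ry": 0,"rz": 0}
    - {"dx": 0,"dy": 0,"dz": 0,"rx": 0,"ry": 0,"rz": 0}
    - {"dx": 0,"dy": 0,"dz": 0,"rx": 0,"ry": 0,"rz": 0}
    - {"dx": 0,"dy": 0,"dz": 0.4,"rx": 0,"ry": 0,"rz": 0}
    - {"dx": 0,"dy": 0,"dz": 1,"rx": 0,"ry": 0,"rz": 0}
    - {"dx": 0,"dy": 0,"dz": 1,"rx": 0,"ry": 0,"rz": 0}
    - {"dx": 0,"dy": 0,"dz": 1,"rx": 0,"ry": 0,"rz": 0}
    - {"dx": 0,"dy": 0,"dz": 1,"rx": 0,"ry": 0,"rz": 0}
  claw: 100

```text
t: 102.15
tcp_pos: [0.5873, 0.1915, 0.1952]
tool_rot: [0.688, 0.726, 0.0, 0.0]
force: [-0.4, -0.0, -0.2]
finger_gap: 0.999
gripper_force: 0.0
```

move_arm:
  targets:
    - {"dx": 0,"dy": -0.5,"dz": 0,"rx": 0,"ry": 0,"rz": 0}
    - {"dx": 0,"dy": -1,"dz": 0,"rx": 0,"ry": 0,"rz": 0}
    - {"dx": 0,"dy": -1,"dz": 0,"rx": 0,"ry": 0,"rz": 0}
    - {"dx": 0,"dy": -1,"dz": 0,"rx": 0,"ry": 0,"rz": 0}
    - {"dx": 0,"dy": -1,"dz": 0,"rx": 0,"ry": 0,"rz": 0}
    - {"dx": 0,"dy": -1,"dz": 0,"rx": 0,"ry": 0,"rz": 0}
    - {"dx": 0,"dy": -1,"dz": 0,"rx": 0,"ry": 0,"rz": 0}
    - {"dx": 0,"dy": -1,"dz": 0,"rx": 0,"ry": 0,"rz": 0}
    - {"dx": 0,"dy": -1,"dz": 0,"rx": 0,"ry": 0,"rz": 0}
    - {"dx": 0,"dy": -1,"dz": 0,"rx": 0,"ry": 0,"rz": 0}

```text
t: 103.4
tcp_pos: [0.5861, -0.0475, 0.1924]
tool_rot: [0.688, 0.726, -0.001, -0.001]
force: [0.7, 0.9, -0.4]
finger_gap: 0.998
gripper_force: 0.0
```

move_arm:
  targets:
    - {"dx": 0,"dy": -1,"dz": 0,"rx": 0,"ry": 0,"rz": 0}
    - {"dx": 0,"dy": -1,"dz": 0,"rx": 0,"ry": 0,"rz": 0}
    - {"dx": 0,"dy": -1,"dz": 0,"rx": 0,"ry": 0,"rz": 0}
    - {"dx": 0,"dy": -1,"dz": 0,"rx": 0,"ry": 0,"rz": 0}
    - {"dx": 0,"dy": -1,"dz": 0,"rx": 0,"ry": 0,"rz": 0}
    - {"dx": 0,"dy": -0.5,"dz": 0,"rx": 0,"ry": 0,"rz": 0}
    - {"dx": 0,"dy": 0,"dz": 0,"rx": 0,"ry": 0,"rz": 0}
    - {"dx": 0,"dy": 0,"dz": 0,"rx": 0,"ry": 0,"rz": 0}
    - {"dx": 0,"dy": 0,"dz": 0,"rx": 0,"ry": 0,"rz": 0}
    - {"dx": 0,"dy": 0,"dz": 0,"rx": 0,"ry": 0,"rz": 0}

```text
t: 104.65
tcp_pos: [0.5873, -0.1827, 0.1937]
tool_rot: [0.688, 0.726, 0.0, -0.0]
force: [0.5, -0.9, -0.2]
finger_gap: 0.997
gripper_force: 0.0
```

```bash
python3 - <<'E'
from h import *
state()
T=cams.snapshot('top');S=cams.snapshot('scene')
for k,lo,hi,rt,rs,z in(('red',(0,150,90),(8,255,255),(135,215,172,255),(490,250,545,300),.131),('black',(0,0,0),(180,255,38),(202,203,238,238),(412,250,458,290),.131),('bar',(105,150,50),(125,255,255),(180,203,204,250),(450,262,490,310),.086)):
    a,h=blob(T,lo,hi,rt);b,g=blob(S,lo,hi,rs);print(k,(onz('top',a,z)*1000).round(1),(onz('scene',b,z)*1000).round(1))
cv2.imwrite('pics/j.png',np.hstack([cv2.resize(T[165:335,130:360],(400,300)),cv2.resize(S[170:370,290:560],(400,300))])[:,:,::-1])
E
```

```text
t 104.65 tcp [ 587.3 -182.7  193.7] yaw_y 3.1 z [ 0.  0. -1.] gap 0.997 gf 0.0 F [ 0.5 -0.9 -0.2] q [-0.48  0.56  1.5   0.    1.09 -0.54]
red [556.3 326.4] [553.6 325. ]
black [586.9 193.3] [598.  194.1]
bar [577.6 260.4] [576.9 259.8]
```

View pics/j.png

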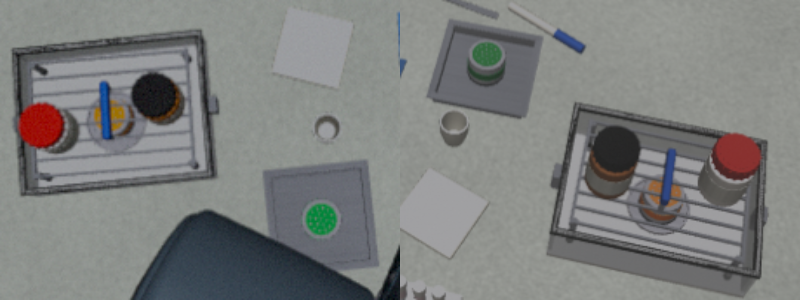

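Both jars stand upright on the shelf in their old places (left view: red (42,125), black (156,97)). The orange canister is under the shelf, the green one is in the tray and the crucible is untouched. The black cap's 598 mm reading in the scene camera is probably the mask picking up the amber body, since the top view agrees with the start to 1 mm.

```bash
python3 -c "
from station import order
print(order.sign_off())"
```

```text
the job is handed in; nothing more can be done
None
```

I handed the job in at about 105 s of the 141 s allowed. By the last camera check, the green canister is in the tray, the orange one is in the saucer, the shelf and both jars are back within about 3 mm of where they started, and the crucible looks undisturbed; the sign-off gave no verdict.

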